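Cure the oiled carvings in the UV chest

ROBOT

A 7-joint arm with a two-finger parallel gripper is mounted at the origin on the work surface. World frame = base frame: x ahead of the robot, y to its left, z up, the work surface at z = 0. Lengths are in m, angles in rad, forces in N, time in s.
With the tool pointing down it reaches from about 0.4 to 0.875 m from the base axis. Payload 4.4 kg.
Tool frame: the origin (TCP) lies midway between the tips of the shut fingers; the grasp point (between the pads) lies 19 mm behind it; z points along the fingers, x is the direction in which the jaws open and shut, and the axes are right-handed (so a half turn about z gives the same grasp; the last joint's range is limited). The gripper opens to 85 mm and grips with 20 to 120 N. Pads are 22 mm wide; open, the fingers measure 114 mm over their backs; the gripper's body (76 mm by 85 mm) begins 54 mm behind the grasp point. The pads swing forward as they close: fully open they stand 13 mm farther back than shut.
Start: joints at [-1.35, 0.628, 0.038, 1.517, -0.027, 0.996, -0.02], TCP at [0.184, 0.623, 0.231] pointing down, gripper open.
Joint ranges: [-3.06, 3.06], [-0.37, 2.12], [-1.25, 1.32], [0.18, 2.47], [-1.1, 4.24], [0.23, 1.98], [-2.94, 2.94]. Speed limits (rad/s): [2.57, 2.57, 3.14, 3.14, 3.14, 3.14, 3.14].

INTERFACE

Orientations are given as a 3x3 rotation matrix whose columns are the frame's x, y, z axes.
In Python, from workcell import readout, imaging, workorder gives the robot as it stands.
- The arm moves only by the tool apply_moves, never from a script. Its argument "targets" is text: rows parted by semicolons, each of 7 numbers parted by spaces: the opening, from 0 (shut) to 1 (fully open), then the shift along the tool's x, y, z in cm, then the turn, a rotation vector about the tool's x, y, z in rad. In form: claw dx dy dz rx ry rz; .... A call has 1 to 12 rows; each row is the pose to reach, as a shift and turn from the pose commanded when the call began, along the tool's axes at that moment; what a row does not reach only later rows make up. A row lasts 1/12 s, in which the tool goes at most 41.7 mm and 7.16 degrees, less where a joint would pass 70% of its speed; a pose out of reach is approached as far as the arm can. A call with a gripper value outside its range is refused whole. The fingers move at their own pace and stop on an object; "squeeze" is the grip in N (left out, the last holds). Time passes only in rows, so rows that repeat a pose let the fingers close. It gives the time, the measured TCP pose, the force and the opening at its end, in the units of the state.
- readout.read_state(): the state, without advancing time (a new reading comes with each control period).
- imaging.camera(name): name is "scene" or "side" or "wrist"; returns a dict with "image" (384x512x3 uint8, red, green, blue), "camera_matrix" (3x3 intrinsics, pixels), "R" (3x3) and "t" (3): a world point X has camera coordinates R X + t. Camera axes: x right, y down, z forward; pixel columns grow to the right and rows downward; lengths in m; the calibration is good to about 2 mm. A picture is of the moment at which its call begins. There is no depth.
- workorder.finish_job(): hands the job in, once; it reports no verdict.
The state is a dict: "time_s": time; "joints": joint angles; "qvel": joint speeds; "effort": joint torques, N m; "tcp_pos": TCP position; "tcp_rot": TCP orientation; "ft_force": force on the tool from outside, world axes, zero at the start; "torque": the same for the moment, N m; "grip_width": finger opening in m.
Only numpy, scipy, OpenCV 4.12 (cv2) and the standard library are available. Lean on these libraries where they do the work, as an engineer would, in place of code of your own. Each camera call takes 0.05 s, during which the arm holds its last target. There are 200 camera calls.

TASK

Cure the freshly oiled carvings: lift the UV chest's lid gently onto its open stop, stand every carving from the cork mat upright and flat on the chest's floor, none on top of another, lower the lid gently until it is fully shut, then pull the red lamp knob fully out, leave the lamp on for at least three seconds and push the knob fully back in. Then lift the lid gently all the way open again, stand every carving upright and flat back on the cork mat and leave the lid open. The lamp must never be on while the lid is up, and the tools and pots lying about are to be left alone.

Things in the scene. Friction and masses are not known exactly. Their poses are not given: they have to be found in the camera images.
- chest: fixed blue UV curing chest, open at the top under its lid: outside 190 mm (local x) by 400 mm (local y), rim 70 mm above the bench, walls 10 mm, inner floor 10 mm above the bench (170 x 380 mm inside), of which the flat floor is the middle 338 mm along local y: a 10 mm high, 21 mm wide ledge runs along each of the two end walls. Origin at the centre of its underside; the lid is hinged along the +x side, the handle is on the -x side
- lid (a joint): angle of the white chest lid (190 x 400 x 16 mm): 0 = shut on the rim, 1.66 rad = on its open stop, just past upright. A stiff friction hinge holds it wherever it is left; moving it takes about 2 to 7 N at the handle
- lid_hinge (a point): middle of the hinge axis, at the chest's +x edge, 78 mm above the bench; the axis runs along the chest's local y
- lid_handle (a point): middle of the lid's black handle bar: round, 12 mm thick, 116 mm clear between its two arms, parallel to the hinge axis and 226 mm from it, in the lid's mid plane, 36 mm clear of the lid's front edge (centre to edge); 78 mm above the bench when shut, about 303 mm when open. It can be pinched from above at any angle and turns between the fingers
- switch_box: fixed yellow lamp switch box, 70 x 60 x 50 mm high, origin at the centre of its underside
- switch (a joint): how far the lamp's red pull knob is drawn straight up: 0 = fully in (lamp off), 0.018 m = fully out (lamp on). It stays where it is left (friction about 4 N)
- switch_grip (a point): centre of the red pull knob's round head, 34 mm across and 22 mm high; this point is 76 mm above the bench when in, 94 mm when out, on the vertical axis of the knob
- mat: fixed cork mat, 210 mm (local x) by 360 mm (local y), 6 mm thick, origin at the centre of its underside. The carvings start on it
- salmon: hand-carved red-brown salmon fixed on a flat wooden plinth 76 x 70 x 8 mm, 0.12 kg, about 112 mm long (its local x; head or bow to -x) and about 50 mm high over all; origin at the centre of the plinth's underside. Above the plinth its middle 64 mm (along x) has parallel sides 28 mm apart (local y) from 8 to 42 mm above the underside, to be gripped across local y with the fingertips above the plinth. May be absent
- seal: hand-carved dark grey seal fixed on a flat wooden plinth 76 x 70 x 8 mm, 0.12 kg, about 112 mm long (its local x; head or bow to -x) and about 50 mm high over all; origin at the centre of the plinth's underside. Above the plinth its middle 64 mm (along x) has parallel sides 28 mm apart (local y) from 8 to 42 mm above the underside, to be gripped across local y with the fingertips above the plinth. May be absent
- canoe: hand-carved pale cedar model canoe with red ends fixed on a flat wooden plinth 76 x 70 x 8 mm, 0.12 kg, about 112 mm long (its local x; head or bow to -x) and about 50 mm high over all; origin at the centre of the plinth's underside. Above the plinth its middle 64 mm (along x) has parallel sides 28 mm apart (local y) from 8 to 42 mm above the underside, to be gripped across local y with the fingertips above the plinth. May be absent
- mallet: bystander: hammer with a pale wooden handle, lying along local x; leave alone
- gouge: bystander: carving tool with a wooden handle, lying along local x; leave alone
- brush: bystander: brush lying along local x; leave alone
- oil_tin: bystander: steel tin, 66 mm across, 100 mm high; leave alone
- wax_pot: bystander: blue ceramic pot, 72 mm across, 50 mm high; leave alone
- offcut: bystander: pale wood offcut, 60 x 110 x 28 mm; leave alone
- glue: bystander: yellow bottle, 60 mm across, 130 mm high; leave alone
Not all that is in view belongs to the job. Leave any pink or purple look-alike of the switch_box alone.

How it is judged:
By the outcome, as a careful person would: the job done as asked, in the order asked, and still so for the second after the job is handed in, with the robot touching nothing.
Of salmon, seal, canoe only 2 to 3 are there at a start; the rules pass over those that are not, and their reading is None.
At some moment in a run one of salmon, seal, canoe may be knocked a few centimetres aside while the robot is not near it.
Once in a run the grip may slacken for a moment while it holds something.
It also fails if it takes over 210 s, if anything falls off the work surface, if the arm or the gripper's body presses on something with over 40 N, if the wrist force passes 120 N, or if a joint passes its speed limit or range.

## Working session

There is one attempt and no reset: what is moved stays moved. The work goes in short steps, Python scripts to look and compute and a tool call to move; the robot and the scene stay as the last step left them, time stands still between calls to the robot, and variables do not carry over. Pictures are saved under pics/ and viewed, about 12 in all and at most 16, crops included, and the job is handed in when it is done.

Besides the shell and the picture viewer there is one more tool, called after "Emit:" in YAML: its name, and indented under it one key for each argument. apply_moves: Moves the arm, as the interface text tells. Its arguments: {"type":"object","properties":{"targets":{"type":"string"},"squeeze":{"type":"number"}},"required":["targets"]}

```bash
ls -la; mkdir -p pics
cat > h.py <<'E'
import numpy as np, cv2
from workcell import readout, imaging, workorder
def shot(name,fn=None):
    c=imaging.camera(name)
    if fn: cv2.imwrite('pics/'+fn+'.png',c['image'][:,:,::-1])
    np.savez('last_%s.npz'%name,**c)
    return c
def ray(c,u,v,z):
    K,R,t=c['camera_matrix'],c['R'],c['t']
    d=R.T@np.linalg.inv(K)@np.array([u,v,1.]); o=-R.T@t
    return o+d*(z-o[2])/d[2]
def proj(c,X):
    p=c['camera_matrix']@(c['R']@np.asarray(X,float)+c['t']); return p[:2]/p[2]
E
python3 - <<'E'
from h import *
np.set_printoptions(precision=3,suppress=True)
a=shot('scene')['image'];b=shot('side')['image'];c=shot('wrist')['image']
cv2.imwrite('pics/a.png',cv2.resize(a,(768,576))[:,:,::-1])
cv2.imwrite('pics/b.png',np.hstack([cv2.resize(b,(400,300)),cv2.resize(c,(400,300))])[:,:,::-1])
s=readout.read_state()
for k,v in s.items(): print(k,np.asarray(v))
for n in('scene','side','wrist'):
    c=np.load('last_%s.npz'%n); print(n,-c['R'].T@c['t'],c['R'][2],c['camera_matrix'][0,0])
E
```

```text
total 12
drwxr-xr-x  3 agent agent 4096 Dec  4 16:52 .
drwxr-xr-x 23 root  root  4096 Dec  4 16:52 ..
drwxr-xr-x  2 agent agent 4096 Dec  4 16:52 pics
time_s 0.15
joints [-1.35   0.629  0.038  1.518 -0.027  0.996 -0.02 ]
qvel [-0.001 -0.003 -0.001 -0.002  0.    -0.001  0.001]
effort [  0.002 -56.38    1.228 -19.365   0.011   0.007   0.   ]
tcp_pos [0.184 0.623 0.231]
tcp_rot [[ 0.283  0.959 -0.   ]
 [ 0.959 -0.283 -0.001]
 [-0.001  0.    -1.   ]]
ft_force [-0.3   -0.095 -0.914]
torque [ 0.029 -0.017 -0.003]
grip_width 0.08532541877917008
scene [1.066 0.471 1.297] [-0.404 -0.342 -0.848] 393.21422872736144
side [-0.046 -0.748  0.919] [ 0.44   0.605 -0.664] 410.783645220067
wrist [0.116 0.643 0.373] [ 0.265 -0.08  -0.961] 308.20244383377576
```

View pics/a.png

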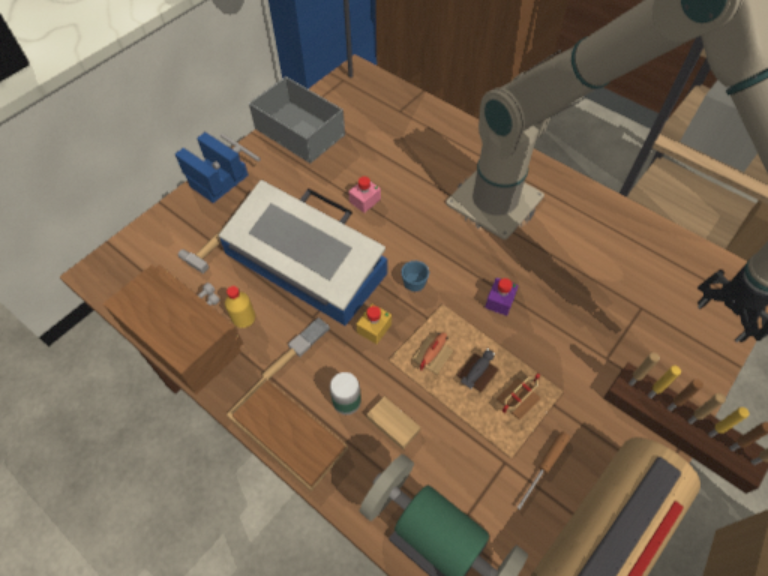

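View pics/b.png

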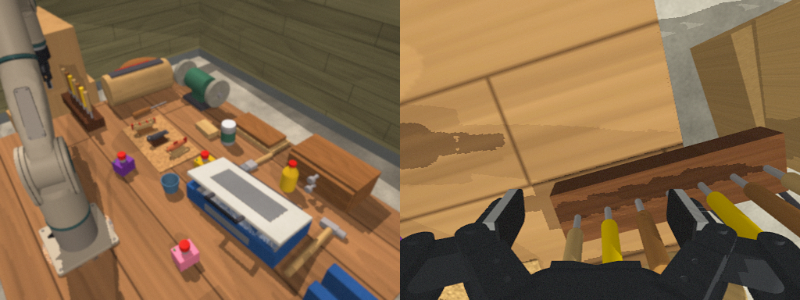

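The scene view (768 px wide) shows the chest lid with corners near (262,184), (384,247), (340,312) and (222,240), and its handle at (327,205). The yellow switch box is at (374,320). The mat is at (475,378) with salmon (433,350), seal (480,370) and canoe (522,393), so all three are present. The pink and purple boxes are decoys.

Run:
```python
from h import *
np.set_printoptions(precision=4,suppress=True)
c=dict(np.load('last_scene.npz')); im=c['image']; hsv=cv2.cvtColor(im,cv2.COLOR_RGB2HSV)
def P(u,v,z): return ray(c,u/1.5,v/1.5,z)
print('lid',[P(*p,.086)[:2] for p in[(262,184),(384,247),(340,312),(222,240)]])
print('handle',P(327,205,.078)[:2], P(302,193,.078)[:2],P(350,212,.078)[:2])
print('mat',[P(*p,.006)[:2] for p in[(443,308),(561,385),(513,455),(391,360)]])
print('carv',[P(*p,.04)[:2] for p in[(433,350),(480,368),(522,393)]])
# red blobs
m=((hsv[:,:,0]<6)|(hsv[:,:,0]>174))&(hsv[:,:,1]>180)&(hsv[:,:,2]>120)
n,l,s,ce=cv2.connectedComponentsWithStats(m.astype(np.uint8))
for i in range(1,n):
    if s[i,4]>15: print('red',s[i],ce[i]*1.5,ray(c,*ce[i],.085)[:2])
# lid white: corners by minAreaRect
m=((hsv[:,:,1]<60)&(hsv[:,:,2]>110)).astype(np.uint8); m[:, :130]=0;m[:110]=0;m[230:]=0;m[:,270:]=0
m=cv2.morphologyEx(m,cv2.MORPH_OPEN,np.ones((3,3)))
cn=max(cv2.findContours(m,0,2)[0],key=cv2.contourArea)
pts=np.array([ray(c,*p[0],.086)[:2] for p in cn],np.float32)
r=cv2.minAreaRect(pts);print('lidrect',r,cv2.boxPoints(r))
# mat
m=((hsv[:,:,0]>10)&(hsv[:,:,0]<22)&(hsv[:,:,1]>90)&(hsv[:,:,2]>150)).astype(np.uint8);m[:200]=0;m[:,:255]=0;m[310:]=0;m[:,380:]=0
m=cv2.morphologyEx(m,cv2.MORPH_OPEN,np.ones((3,3)))
cn=max(cv2.findContours(m,0,2)[0],key=cv2.contourArea)
pts=np.array([ray(c,*p[0],.006)[:2] for p in cn],np.float32)
r=cv2.minAreaRect(pts);print('matrect',r,cv2.boxPoints(r))
crop=im[190:320,230:400]; cv2.imwrite('pics/c.png',cv2.resize(crop[:,:,::-1],None,fx=4.6,fy=4.6,interpolation=cv2.INTER_CUBIC))
```

```text
lid [array([ 0.4262, -0.4943]), array([ 0.3797, -0.0997]), array([ 0.5933, -0.0591]), array([ 0.626, -0.436])]
handle [ 0.3642 -0.3109] [ 0.3759 -0.3925] [ 0.3433 -0.247 ]
mat [array([0.3876, 0.1002]), array([0.3811, 0.4384]), array([0.5921, 0.4418]), array([0.5839, 0.0898])]
carv [array([0.5133, 0.1602]), array([0.4813, 0.2725]), array([0.4721, 0.3811])]
red [239 118   7   8  45] [363.4333 182.2333] [ 0.2449 -0.2837]
red [333 186   8   9  56] [504.7232 284.7857] [0.281  0.2001]
red [152 191   7   8  43] [232.6047 292.0814] [ 0.7166 -0.2986]
red [245 204   8  10  64] [373.0547 312.6094] [0.5444 0.0022]
red [419 335  36  49 313] [655.8115 539.6597] [0.5855 0.7432]
lidrect ((0.4993283748626709, -0.2841086983680725), (0.2143111228942871, 0.43493568897247314), 5.52500581741333) [[ 0.3717 -0.078 ]
 [ 0.4136 -0.5109]
 [ 0.6269 -0.4902]
 [ 0.585  -0.0573]]
matrect ((0.4887729287147522, 0.26576071977615356), (0.3588813841342926, 0.21041353046894073), 88.0666275024414) [[0.3776 0.09  ]
 [0.5879 0.0829]
 [0.6    0.4415]
 [0.3897 0.4486]]
```

View pics/c.png

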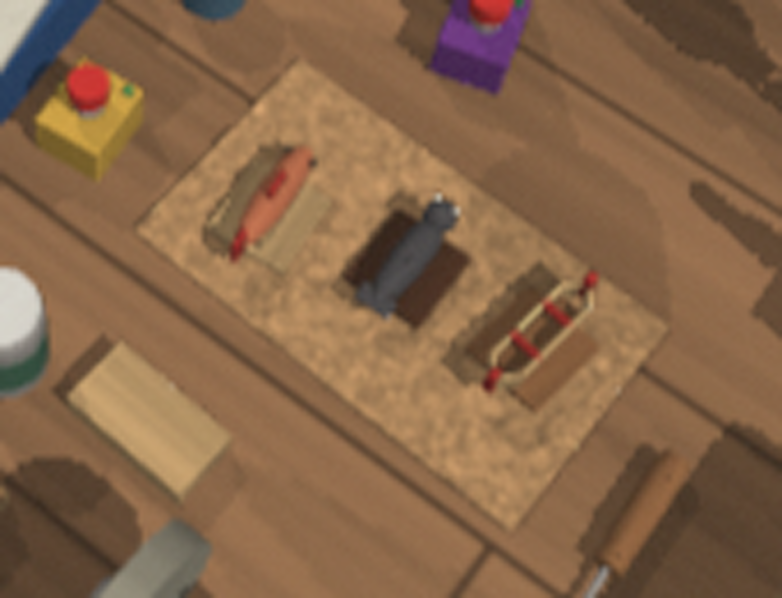

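```bash
cat >> h.py <<'E'
from scipy.spatial.transform import Rotation as Ro
def Rd(deg):
    a=np.radians(deg); return np.array([[np.cos(a),np.sin(a),0],[np.sin(a),-np.cos(a),0],[0,0,-1.]])
def mv(*targets):
    """print shift(cm, tool axes) and turn from the present pose to each (x,y,z,yawdeg)"""
    s=readout.read_state(); R,p=s['tcp_rot'],np.array(s['tcp_pos'])
    for t in targets:
        d=R.T@(np.array(t[:3])-p)*100; w=Ro.from_matrix(R.T@Rd(t[3])).as_rotvec()
        print(t,'->',*np.round(d,2),*np.round(w,3),' |d|cm',round(float(np.linalg.norm(d)),1))
E
python3 -c "
from h import *
mv((.46,.27,.32,90))"
```

```text
(0.46, 0.27, 0.32, 90) -> -26.06 36.49 -8.9 -0.0 0.001 -0.287  |d|cm 45.7
```

Emit:
apply_moves:
  targets: "1 -10 14 -8.9 0 0 -0.1;1 -26 36.5 -8.9 0 0 -0.287;1 -26 36.5 -8.9 0 0 -0.287;1 -26 36.5 -8.9 0 0 -0.287;1 -26 36.5 -8.9 0 0 -0.287;1 -26 36.5 -8.9 0 0 -0.287;1 -26 36.5 -8.9 0 0 -0.287;1 -26 36.5 -8.9 0 0 -0.287;1 -26 36.5 -8.9 0 0 -0.287;1 -26 36.5 -8.9 0 0 -0.287;1 -26 36.5 -8.9 0 0 -0.287;1 -26 36.5 -8.9 0 0 -0.287"
  squeeze: 30

```text
time_s: 1.15
tcp_pos: [0.467, 0.2617, 0.3216]
tcp_rot: [[0.014, 1.0, 0.006], [1.0, -0.014, -0.004], [-0.004, 0.006, -1.0]]
ft_force: [0.5, -0.6, 1.7]
grip_width: 0.0854
```

Run:
```python
from h import *
c=shot('wrist'); im=c['image']
cv2.imwrite('pics/d.png',cv2.resize(im,(768,576))[:,:,::-1])
s=readout.read_state();print(s['tcp_pos'],s['tcp_rot'],s['time_s'])
np.savez('mat0.npz',**c)
mv((.36,-.31,.25,6))
```

```text
[0.4639677  0.26573174 0.32091851] [[ 0.00981823  0.99994819  0.00268703]
 [ 0.99995043 -0.00981372 -0.00168321]
 [-0.00165675  0.00270343 -0.99999497]] 1.2
(0.36, -0.31, 0.25, 6) -> -57.66 -9.85 7.16 0.003 -0.001 1.456  |d|cm 58.9
```

View pics/d.png

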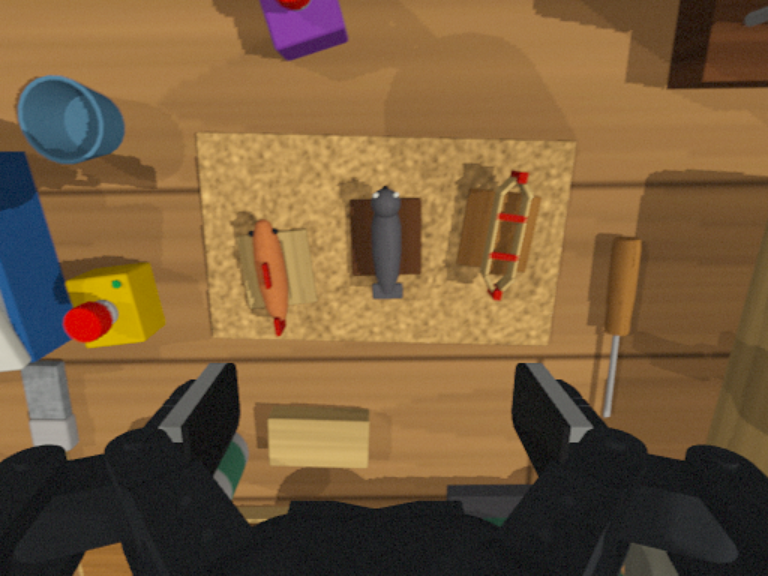

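The wrist view shows the mat with corners near (197,132), (575,140), (548,345) and (213,337). Plinth centres are about (278,268) for the salmon, (386,237) for the seal and (499,231) for the canoe, with heads towards the robot. Next I go to the handle.

Emit:
apply_moves:
  targets: "1 -30 -3 4 0 0 0.6;1 -57.6 -6.4 7 0 0 1.456;1 -57.6 -6.4 7 0 0 1.456;1 -57.6 -6.4 7 0 0 1.456;1 -57.6 -6.4 7 0 0 1.456;1 -57.6 -6.4 7 0 0 1.456;1 -57.6 -6.4 7 0 0 1.456;1 -57.6 -6.4 7 0 0 1.456;1 -57.6 -6.4 7 0 0 1.456;1 -57.6 -6.4 7 0 0 1.456;1 -57.6 -6.4 7 0 0 1.456;1 -57.6 -6.4 7 0 0 1.456"

```text
time_s: 2.2
tcp_pos: [0.4055, -0.2232, 0.2599]
tcp_rot: [[0.994, 0.111, 0.0], [0.111, -0.994, 0.001], [0.0, -0.001, -1.0]]
ft_force: [0.7, -0.2, 0.2]
grip_width: 0.0853
```

Run:
```python
from h import *
np.set_printoptions(precision=4,suppress=True)
mv((.40,-.31,.25,6))
s=readout.read_state();print(s['time_s'],s['joints'])
c=dict(np.load('mat0.npz'))
P=lambda u,v,z: ray(c,u/1.5,v/1.5,z)[:2]
print('mat',[P(*p,.006) for p in[(197,132),(575,140),(548,345),(213,337)]])
for n,q in dict(salmon=[(241,235),(304,229),(313,302),(250,308)],seal=[(352,199),(421,197),(420,272),(351,276)],canoe=[(470,190),(540,197),(528,272),(458,265)]).items():
    w=np.array([P(*p,.014) for p in q]); e=w[2]+w[3]-w[0]-w[1]
    print(n,w.mean(0),np.linalg.norm(e)/2,np.linalg.norm(w[1]-w[0]),'yaw',np.degrees(np.arctan2(e[1],e[0])))
print(P(93,321,.087), P(115,305,.05))
```

```text
(0.4, -0.31, 0.25, 6) -> -1.51 8.57 0.99 -0.001 -0.0 0.006  |d|cm 8.8
2.2 [ 0.0688  0.3582  0.5056  1.9902 -0.2292  0.8483  0.8112]
mat [array([0.3759, 0.0937]), array([0.3879, 0.4495]), array([0.5969, 0.4433]), array([0.5835, 0.0854])]
salmon [0.508  0.1611] 0.07561521969229874 0.06250385088718252 yaw 2.6597834936129057
seal [0.4764 0.2706] 0.0754050496854662 0.0662341081207305 yaw -1.1478621800174267
canoe [0.4729 0.3812] 0.07413903240700682 0.06770255367779612 yaw -5.520966009816943
[0.5341 0.0139] [0.5318 0.0133]
```

Emit:
apply_moves:
  targets: "1 -1.5 8.6 1 0 0 0;1 -1.5 8.6 1 0 0 0;1 -1.5 8.6 1 0 0 0;1 -1.5 8.6 1 0 0 0;1 -1.5 8.6 1 0 0 0"

```text
time_s: 2.62
tcp_pos: [0.4008, -0.3082, 0.2497]
tcp_rot: [[0.993, 0.115, -0.001], [0.115, -0.993, 0.002], [-0.001, -0.002, -1.0]]
ft_force: [0.9, 1.1, 0.9]
grip_width: 0.0853
```

Run:
```python
from h import *
c=shot('wrist'); im=c['image']
cv2.imwrite('pics/e.png',cv2.resize(im,(768,576))[:,:,::-1])
s=readout.read_state();print(s['tcp_pos'],s['tcp_rot'],s['time_s'])
```

```text
[ 0.40123475 -0.30745715  0.2498504 ] [[ 9.93137486e-01  1.16951511e-01 -5.26551673e-04]
 [ 1.16952367e-01 -9.93135311e-01  2.09719264e-03]
 [-2.77667212e-04 -2.14438209e-03 -9.99997662e-01]] 2.6667
```

View pics/e.png

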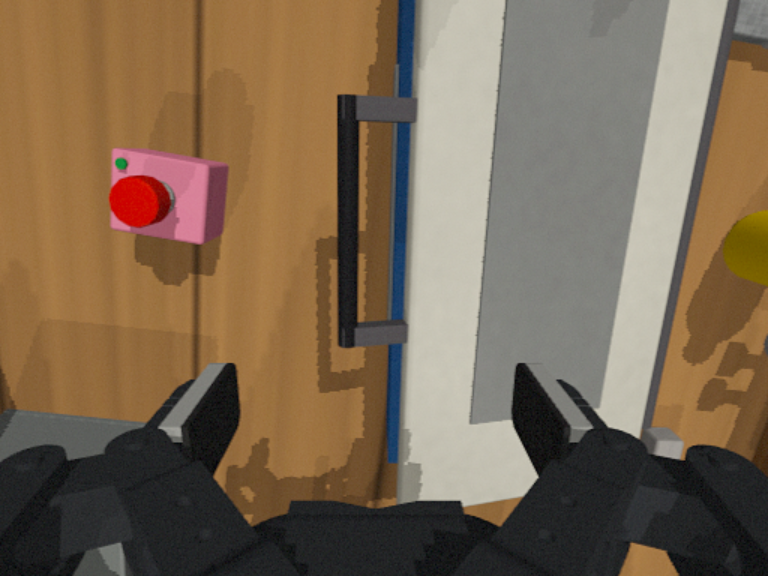

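The wrist view shows the handle bar as a vertical line from (347,95) to (347,347). The lid's front edge runs about (416,0) to (399,500) and its far edge about (733,0) to (645,430).

Run:
```python
from h import *
np.set_printoptions(precision=4,suppress=True)
c=dict(np.load('last_wrist.npz'))
P=lambda u,v,z: ray(c,u/1.5,v/1.5,z)[:2]
a,b=P(347,95,.08),P(347,347,.08); d=(a-b); print('handle',a,b,np.linalg.norm(d),(a+b)/2,'yaw',np.degrees(np.arctan2(-d[0],d[1])))
f=[P(416,0,.086),P(399,500,.086)]; g=[P(733,0,.086),P(645,430,.086)]
for q in (f,g):
    d=q[0]-q[1]; print(q,np.degrees(np.arctan2(-d[0],d[1])))
n=f[0]-f[1];n/=np.linalg.norm(n)
for p in g+[a,b]: print(np.cross(n,p-f[1]))
print('lid near-bottom corner',P(395,505,.086))
# refine with mask of dark bar
im=c['image'].astype(int); sub=im[60:235,215:250]
m=sub.sum(2)<110
for r in range(10,170,20): 
    x=np.where(m[r])[0]; print(60+r,215+x.min() if len(x) else None,215+x.max() if len(x) else None, end=' ')
```

```text
handle [ 0.3704 -0.2051] [ 0.3873 -0.3754] 0.17106630230989817 [ 0.3788 -0.2903] yaw 5.672371282876556
[array([ 0.4058, -0.1497]), array([ 0.4414, -0.4985])] 5.8179114916020955
[array([ 0.59  , -0.1284]), array([ 0.6178, -0.414 ])] 5.549732752841285
-0.18537281829962243
-0.18402948882493436
0.040887456991880934
0.04132199159078951
lid near-bottom corner [ 0.4388 -0.5036]
70 225 236 90 225 238 110 225 238 130 225 238 150 225 238 170 225 237 190 226 237 210 226 237 <stdin>:10: DeprecationWarning: Arrays of 2-dimensional vectors are deprecated. Use arrays of 3-dimensional vectors instead. (deprecated in NumPy 2.0)
```

Run:
```python
from h import *
a=shot('scene');b=shot('side')
s=a['image'][100:220,130:280]; t=b['image'][200:345,230:400]
A=cv2.resize(s,(500,400),interpolation=2);B=cv2.resize(t,(469,400),interpolation=2)
B=B[:,:300*1] if False else cv2.resize(t,(300,256),interpolation=2)
B=np.vstack([B,np.zeros((144,300,3),np.uint8)])
cv2.imwrite('pics/f.png',np.hstack([A,B])[:,:,::-1])
c=dict(np.load('last_wrist.npz'))
for z in (.07,.08,.09,.1,.11,.12,.13):
    p=[ray(c,347/1.5,v/1.5,z) for v in (95,347)]
    L=np.linalg.norm(p[0]-p[1])
    qa=[(proj(a,x)-[130,100])*500/150 for x in p]; qb=[(proj(b,x)-[230,200])*300/170+[500,0] for x in p]
    print(z,round(L,3),np.round(p[0][:2],3),np.round(p[1][:2],3),np.round(qa,0).tolist(),np.round(qb,0).tolist())
```

```text
0.07 0.177 [ 0.37  -0.204] [ 0.387 -0.38 ] [[357.0, 173.0], [240.0, 110.0]] [[551.0, 118.0], [641.0, 194.0]]
0.08 0.171 [ 0.37  -0.205] [ 0.387 -0.375] [[356.0, 168.0], [241.0, 107.0]] [[552.0, 114.0], [640.0, 187.0]]
0.09 0.166 [ 0.371 -0.206] [ 0.387 -0.371] [[354.0, 162.0], [243.0, 103.0]] [[553.0, 110.0], [638.0, 180.0]]
0.1 0.16 [ 0.372 -0.207] [ 0.388 -0.367] [[353.0, 157.0], [244.0, 99.0]] [[554.0, 106.0], [636.0, 174.0]]
0.11 0.155 [ 0.373 -0.208] [ 0.388 -0.362] [[351.0, 151.0], [246.0, 96.0]] [[554.0, 102.0], [635.0, 167.0]]
0.12 0.149 [ 0.373 -0.209] [ 0.388 -0.358] [[350.0, 146.0], [248.0, 92.0]] [[555.0, 97.0], [633.0, 160.0]]
0.13 0.144 [ 0.374 -0.211] [ 0.388 -0.354] [[348.0, 140.0], [249.0, 88.0]] [[556.0, 93.0], [632.0, 154.0]]
```

View pics/f.png

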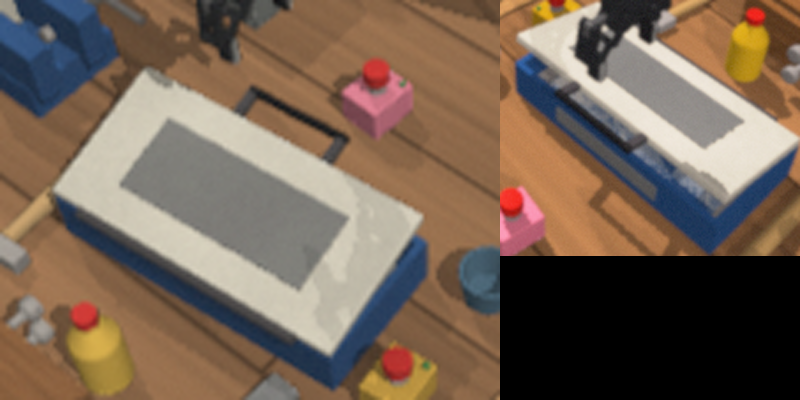

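The scene crop shows the handle ends at (348,137) and (252,92). Across the two views they triangulate to z≈0.128, so the lid stands ajar at about 0.22 rad. That puts the handle middle at about (0.381,-0.283), the hinge at about (0.600,-0.2615) and the chest yaw at 5.6°.

```bash
python3 -c "
from h import *
mv((.381,-.283,.18,5.6),(.381,-.283,.109,5.6))"
```

```text
(0.381, -0.283, 0.18, 5.6) -> -1.75 -2.65 7.03 -0.001 -0.0 0.021  |d|cm 7.7
(0.381, -0.283, 0.109, 5.6) -> -1.75 -2.64 14.13 -0.001 -0.0 0.021  |d|cm 14.5
```

Emit:
apply_moves:
  targets: "0.35 -1.75 -2.65 5 0 0 0.02;0.35 -1.75 -2.65 7 0 0 0.02;0.35 -1.75 -2.65 7 0 0 0.02;0.35 -1.75 -2.65 9 0 0 0.02;0.35 -1.75 -2.65 11 0 0 0.02;0.35 -1.75 -2.65 13 0 0 0.02;0.35 -1.75 -2.65 14.1 0 0 0.02;0.35 -1.75 -2.65 14.1 0 0 0.02;0.35 -1.75 -2.65 14.1 0 0 0.02"

```text
time_s: 3.52
tcp_pos: [0.3815, -0.2854, 0.1102]
tcp_rot: [[0.995, 0.096, 0.001], [0.096, -0.995, -0.0], [0.001, 0.0, -1.0]]
ft_force: [-0.6, -0.4, 0.3]
grip_width: 0.0299
```

Run:
```python
from h import *
c=shot('wrist','g'); s=readout.read_state();print(s['tcp_pos'],s['ft_force'],s['grip_width'])
```

```text
[ 0.38160435 -0.28577928  0.11052887] [-0.48997257 -0.04368984  0.87014811] 0.02996246180115348
```

View pics/g.png

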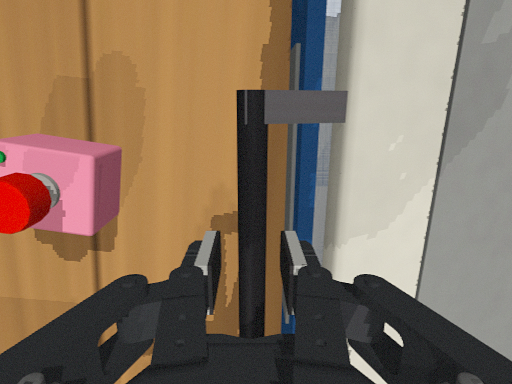

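The bar sits centred between the pads: its column is about 252, with pads at 210 and 292. I close on it and read the state.

Emit:
apply_moves:
  targets: "0 0 0 0 0 0 0;0 0 0 0 0 0 0;0 0 0 0 0 0 0;0 0 0 0 0 0 0;0 0 0 0 0 0 0;0 0 0 0 0 0 0"
  squeeze: 30

```text
time_s: 4.07
tcp_pos: [0.3819, -0.2858, 0.1097]
tcp_rot: [[0.995, 0.095, 0.003], [0.095, -0.995, -0.001], [0.002, 0.002, -1.0]]
ft_force: [5.5, -0.1, -1.2]
grip_width: 0.0112
```

```bash
cat >> h.py <<'E'
H=np.array([.6003,-.2615,.078]); ex=np.array([np.cos(np.radians(5.6)),np.sin(np.radians(5.6)),0])
def arc(angles,r=.226,base=None):
    """shifts (tool x, tool z in cm) of handle along the lid arc from the present angle"""
    s=readout.read_state(); R=s['tcp_rot']; p=np.array(s['tcp_pos'])-R[:,2]*.019
    th0=np.arctan2(p[2]-H[2],-(p-H)@ex); print('th now',th0,'radius',np.hypot(p[2]-H[2],(p-H)@ex),'F',np.round(s['ft_force'],1),'w',s['grip_width'])
    f=lambda t: -ex*r*np.cos(t)+np.array([0,0,r*np.sin(t)])
    for t in angles: print(round(t,2),np.round(R.T@(f(t)-f(th0))*100,2))
E
python3 -c "
from h import *
arc(np.arange(.2,1.7,.08))"
```

```text
th now 0.2267171731725956 radius 0.22557742567363753 F [ 5.5 -0.1 -1.2] w 0.011171620146572208
0.2 [-0.13 -0.    0.59]
0.28 [ 0.3   0.   -1.16]
0.36 [ 0.88  0.   -2.88]
0.44 [ 1.59  0.   -4.54]
0.52 [ 2.42  0.   -6.14]
0.6 [ 3.39  0.01 -7.67]
0.68 [ 4.47  0.01 -9.12]
0.76 [  5.67   0.   -10.48]
0.84 [  6.97   0.   -11.73]
0.92 [  8.36   0.   -12.88]
1.0 [  9.84   0.   -13.91]
1.08 [ 11.41  -0.   -14.82]
1.16 [ 13.03  -0.   -15.61]
1.24 [ 1.472e+01 -1.000e-02 -1.626e+01]
1.32 [ 1.645e+01 -1.000e-02 -1.677e+01]
1.4 [ 1.822e+01 -1.000e-02 -1.715e+01]
1.48 [ 2.002e+01 -2.000e-02 -1.738e+01]
1.56 [ 2.182e+01 -2.000e-02 -1.747e+01]
1.64 [ 2.363e+01 -2.000e-02 -1.741e+01]
```

Emit:
apply_moves:
  targets: "0 0.17 0 -0.75 0 0 0;0 0.43 0 -1.6 0 0 0;0 0.73 0 -2.45 0 0 0;0 1.05 0 -3.3 0 0 0;0 1.4 0 -4.13 0 0 0;0 1.79 0 -4.95 0 0 0;0 2.2 0 -5.75 0 0 0;0 2.65 0 -6.53 0 0 0;0 3.14 0 -7.3 0 0 0;0 3.65 0 -8.04 0 0 0;0 4.19 0 -8.77 0 0 0;0 4.76 0 -9.47 0 0 0"
  squeeze: 30

```text
time_s: 5.07
tcp_pos: [0.4276, -0.2814, 0.2035]
tcp_rot: [[0.996, 0.094, -0.001], [0.094, -0.996, -0.001], [-0.001, 0.001, -1.0]]
ft_force: [4.9, -3.1, -9.5]
grip_width: 0.011
```

```bash
python3 -c "
from h import *
arc(np.arange(.7,1.71,.05))"
```

```text
th now 0.6936021738679684 radius 0.22607833030500862 F [ 4.9 -3.1 -9.5] w 0.010993816474006412
0.7 [ 0.09 -0.   -0.11]
0.75 [ 0.84 -0.   -0.96]
0.8 [ 1.63 -0.   -1.77]
0.85 [ 2.46 -0.   -2.53]
0.9 [ 3.33 -0.01 -3.26]
0.95 [ 4.23 -0.01 -3.94]
1.0 [ 5.16 -0.01 -4.57]
1.05 [ 6.13 -0.01 -5.16]
1.1 [ 7.12 -0.02 -5.7 ]
1.15 [ 8.14 -0.02 -6.19]
1.2 [ 9.18 -0.02 -6.62]
1.25 [10.25 -0.02 -7.01]
1.3 [11.33 -0.03 -7.34]
1.35 [12.42 -0.03 -7.62]
1.4 [13.53 -0.03 -7.84]
1.45 [14.65 -0.04 -8.  ]
1.5 [15.77 -0.04 -8.11]
1.55 [16.9  -0.04 -8.16]
1.6 [18.03 -0.05 -8.16]
1.65 [19.16 -0.05 -8.1 ]
1.7 [20.28 -0.06 -7.98]
```

Forces are low and the radius matches. I continue along the arc and slow down near the stop.

Emit:
apply_moves:
  targets: "0 0.84 0 -0.96 0 0 0;0 1.63 0 -1.77 0 0 0;0 2.46 0 -2.53 0 0 0;0 3.33 0 -3.26 0 0 0;0 4.23 0 -3.94 0 0 0;0 5.16 0 -4.57 0 0 0;0 6.13 0 -5.16 0 0 0;0 7.12 0 -5.7 0 0 0;0 8.14 0 -6.19 0 0 0;0 9.18 0 -6.62 0 0 0;0 10.25 0 -7.01 0 0 0;0 11.33 0 -7.34 0 0 0"
  squeeze: 30

```text
time_s: 6.07
tcp_pos: [0.5365, -0.271, 0.2776]
tcp_rot: [[0.996, 0.092, -0.007], [0.092, -0.996, 0.001], [-0.007, -0.002, -1.0]]
ft_force: [-5.8, -0.1, 6.3]
grip_width: 0.0108
```

```bash
python3 -c "
from h import *
arc(np.r_[np.arange(1.3,1.71,.025)])"
```

```text
th now 1.2846884136303496 radius 0.2278551115696984 F [-5.8 -0.1  6.3] w 0.010796071291109004
1.3 [ 0.33 -0.   -0.1 ]
1.32 [ 0.88 -0.01 -0.25]
1.35 [ 1.43 -0.01 -0.38]
1.37 [ 1.98 -0.01 -0.5 ]
1.4 [ 2.53 -0.01 -0.61]
1.42 [ 3.09 -0.02 -0.7 ]
1.45 [ 3.65 -0.02 -0.78]
1.47 [ 4.21 -0.02 -0.85]
1.5 [ 4.77 -0.03 -0.9 ]
1.52 [ 5.34 -0.03 -0.93]
1.55 [ 5.9  -0.03 -0.96]
1.57 [ 6.47 -0.04 -0.97]
1.6 [ 7.03 -0.04 -0.96]
1.62 [ 7.6  -0.04 -0.94]
1.65 [ 8.16 -0.04 -0.91]
1.67 [ 8.72 -0.05 -0.86]
1.7 [ 9.28 -0.05 -0.8 ]
```

Emit:
apply_moves:
  targets: "0 0.8 0 -0.15 0 0 0;0 1.6 0 -0.3 0 0 0;0 2.3 0 -0.42 0 0 0;0 3 0 -0.55 0 0 0;0 3.7 0 -0.64 0 0 0;0 4.4 0 -0.72 0 0 0;0 5 0 -0.77 0 0 0;0 5.5 0 -0.8 0 0 0;0 6 0 -0.81 0 0 0;0 6.4 0 -0.8 0 0 0;0 6.7 0 -0.8 0 0 0;0 6.9 0 -0.79 0 0 0"
  squeeze: 30

```text
time_s: 7.07
tcp_pos: [0.6093, -0.264, 0.2851]
tcp_rot: [[0.996, 0.095, -0.0], [0.095, -0.996, -0.001], [-0.0, 0.001, -1.0]]
ft_force: [-2.6, -2.1, 2.5]
grip_width: 0.0107
```

```bash
python3 -c "
from h import *
arc(np.r_[1.6,1.62,1.64,1.66,1.68])"
```

```text
th now 1.609349952174465 radius 0.22624539732153467 F [-2.6 -2.1  2.5] w 0.010679089913424993
1.6 [-0.21  0.   -0.01]
1.62 [ 0.24 -0.    0.01]
1.64 [ 0.69 -0.    0.04]
1.66 [ 1.14 -0.    0.07]
1.68 [ 1.59 -0.    0.12]
```

Emit:
apply_moves:
  targets: "0 0.2 0 0.01 0 0 0;0 0.4 0 0.02 0 0 0;0 0.6 0 0.03 0 0 0;0 0.8 0 0.04 0 0 0;0 1.0 0 0.06 0 0 0;0 1.15 0 0.07 0 0 0;0 1.3 0 0.08 0 0 0;0 1.3 0 0.08 0 0 0"
  squeeze: 30

```text
time_s: 7.73
tcp_pos: [0.6205, -0.2629, 0.2846]
tcp_rot: [[0.996, 0.094, -0.003], [0.094, -0.996, -0.0], [-0.003, -0.0, -1.0]]
ft_force: [-6.0, -2.7, 4.9]
grip_width: 0.0111
```

```bash
python3 -c "
from h import *
arc(np.r_[1.66,1.68])"
```

```text
th now 1.6593155668558983 radius 0.22652473947999383 F [-6.  -2.7  4.9] w 0.011076626110445102
1.66 [ 0.02 -0.    0.  ]
1.68 [ 0.47 -0.    0.04]
```

Emit:
apply_moves:
  targets: "0 0.15 0 0 0 0 0;0 0.3 0 0.01 0 0 0;0 0.4 0 0.02 0 0 0;0 0.5 0 0.03 0 0 0;0 0.5 0 0.03 0 0 0"
  squeeze: 30

```text
time_s: 8.15
tcp_pos: [0.6205, -0.2629, 0.2846]
tcp_rot: [[0.996, 0.092, -0.012], [0.092, -0.996, 0.002], [-0.012, -0.003, -1.0]]
ft_force: [-17.7, -0.4, 12.0]
grip_width: 0.0109
```

```bash
python3 -c "
from h import *
arc(np.r_[1.66,1.68])"
```

```text
th now 1.6602312904929446 radius 0.22646808557321071 F [-17.7  -0.4  12. ] w 0.01089025458753773
1.66 [-0.01  0.   -0.  ]
1.68 [ 0.45 -0.    0.04]
```

The lid is on its stop at 1.660 rad, shown by the force rise. I ease off, release and lift clear.

Emit:
apply_moves:
  targets: "0 -0.4 0 0 0 0 0;0 -0.4 0 0 0 0 0;0.35 -0.4 0 0 0 0 0;0.35 -0.4 0 0 0 0 0;0.35 -0.4 0 0 0 0 0;0.35 -0.4 0 -2 0 0 0;0.35 -0.4 0 -5 0 0 0;0.35 -0.4 0 -8 0 0 0;0.35 -0.4 0 -8 0 0 0"

```text
time_s: 8.9
tcp_pos: [0.6263, -0.263, 0.3706]
tcp_rot: [[0.995, 0.096, 0.011], [0.096, -0.995, -0.004], [0.01, 0.005, -1.0]]
ft_force: [-0.4, -0.3, 0.8]
grip_width: 0.0297
```

```bash
python3 -c "
from h import *
s=readout.read_state();print(s['grip_width'],s['tcp_pos'],s['joints'])
mv((.48,.24,.34,90))"
```

```text
0.02974231902189476 [ 0.62631921 -0.26301204  0.3705601 ] [ 0.0932586   0.61164186  0.51122695  1.23630739 -0.29390784  1.35381249
  0.6820944 ]
(0.48, 0.24, 0.34, 90) -> -9.74 -51.49 2.7 0.012 -0.005 -1.474  |d|cm 52.5
```

Emit:
apply_moves:
  targets: "1 -4 -10 0 0 0 -0.2;1 -9.7 -51.5 2.7 0.01 0 -1.474;1 -9.7 -51.5 2.7 0.01 0 -1.474;1 -9.7 -51.5 2.7 0.01 0 -1.474;1 -9.7 -51.5 2.7 0.01 0 -1.474;1 -9.7 -51.5 2.7 0.01 0 -1.474;1 -9.7 -51.5 2.7 0.01 0 -1.474;1 -9.7 -51.5 2.7 0.01 0 -1.474;1 -9.7 -51.5 2.7 0.01 0 -1.474;1 -9.7 -51.5 2.7 0.01 0 -1.474;1 -9.7 -51.5 2.7 0.01 0 -1.474;1 -9.7 -51.5 2.7 0.01 0 -1.474"

```text
time_s: 9.9
tcp_pos: [0.4835, 0.2196, 0.3387]
tcp_rot: [[-0.005, 1.0, -0.006], [1.0, 0.005, 0.008], [0.008, -0.006, -1.0]]
ft_force: [0.8, -0.6, 0.9]
grip_width: 0.0857
```

Emit:
apply_moves:
  targets: "1 0 0 0 0 0 0;1 0 0 0 0 0 0"

```text
time_s: 10.07
tcp_pos: [0.4831, 0.2206, 0.3383]
tcp_rot: [[-0.005, 1.0, -0.007], [1.0, 0.005, 0.008], [0.008, -0.007, -1.0]]
ft_force: [0.3, -0.6, -0.5]
grip_width: 0.0855
```

```bash
cat >> h.py <<'E'
def blobs(m,amin):
    n,l,s,ce=cv2.connectedComponentsWithStats(m.astype(np.uint8)); return [(ce[i],s[i,4],l==i) for i in range(1,n) if s[i,4]>=amin]
def axis(c,mask,z):
    v,u=np.nonzero(mask); r=cv2.minAreaRect(np.array([ray(c,a,b,z)[:2] for a,b in zip(u,v)],np.float32))
    b=cv2.boxPoints(r); e=[b[1]-b[0],b[2]-b[1]]; e=max(e,key=np.linalg.norm); e=e if e[0]>0 else -e
    return np.round(r[0],4),np.round(r[1],3),round(float(np.degrees(np.arctan2(e[1],e[0]))),1)
def carv(c,zb=.006):
    """body centre, size, yaw of each carving from a wrist/scene picture, plinth underside at zb"""
    h=cv2.cvtColor(c['image'],cv2.COLOR_RGB2HSV).astype(int);H_,S,V=h[...,0],h[...,1],h[...,2]
    red=((H_<6)|(H_>174))&(S>170)&(V>90); org=((H_<11)|(H_>174))&(S>110)&(V>110)
    drk=(S<90)&(V>25)&(V<110)
    return red,org,drk
E
python3 - <<'E'
from h import *
c=shot('wrist'); s=readout.read_state();print(s['tcp_pos'],s['time_s'])
im=c['image']; h=cv2.cvtColor(im,cv2.COLOR_RGB2HSV)
red,org,drk=carv(c)
for n,m in(('red',red),('org',org),('drk',drk)):
    for ce,a,mm in blobs(m,12):
        if ce[1]<235: print(n,np.round(ce),a,axis(c,mm,.04))
cv2.imwrite('pics/h.png',cv2.resize(im,(768,576))[:,:,::-1])
E
```

```text
[0.4840532 0.2179961 0.3383637] 10.1167
red [370. 111.] 55 (array([0.4204, 0.3883]), array([0.008, 0.015]), -89.7)
red [363. 137.] 63 (array([0.4561, 0.3836]), array([0.023, 0.006]), 81.1)
red [358. 162.] 61 (array([0.4921, 0.3787]), array([0.023, 0.006]), 80.8)
red [204. 172.] 52 (array([0.5078, 0.1559]), array([0.024, 0.005]), 3.5)
red [351. 186.] 43 (array([0.5275, 0.3728]), array([0.015, 0.009]), 47.0)
red [ 87. 200.] 584 (array([ 0.5504, -0.0201]), array([0.035, 0.046]), -58.6)
red [210. 205.] 44 (array([0.5592, 0.1629]), array([0.006, 0.017]), -1.8)
org [372. 111.] 51 (array([0.4197, 0.3904]), array([0.009, 0.012]), -89.7)
org [363. 137.] 93 (array([0.456 , 0.3832]), array([0.027, 0.007]), 82.3)
org [357. 162.] 89 (array([0.4922, 0.3782]), array([0.027, 0.007]), 80.8)
org [204. 172.] 88 (array([0.5071, 0.1558]), array([0.026, 0.009]), 9.0)
org [353. 187.] 41 (array([0.5297, 0.3752]), array([0.009, 0.01 ]), -12.7)
org [ 87. 200.] 609 (array([ 0.5506, -0.0199]), array([0.036, 0.047]), -64.0)
org [210. 205.] 61 (array([0.5589, 0.1631]), array([0.021, 0.009]), 5.9)
drk [110.  82.] 14 (array([0.3843, 0.0326]), array([0.002, 0.019]), -27.6)
drk [ 52. 116.] 19 (array([ 0.4293, -0.0516]), array([0.024, 0.002]), 5.1)
drk [281. 153.] 1239 (array([0.479 , 0.2677]), array([0.105, 0.028]), 0.4)
drk [ 66. 170.] 12 (array([ 0.5055, -0.0446]), array([0.015, 0.001]), 5.1)
drk [ 70. 188.] 14 (array([ 0.5317, -0.042 ]), array([0.02 , 0.001]), 6.4)
drk [421. 234.] 23 (array([0.6067, 0.4895]), array([0.027, 0.003]), 0.1)
```

View pics/h.png

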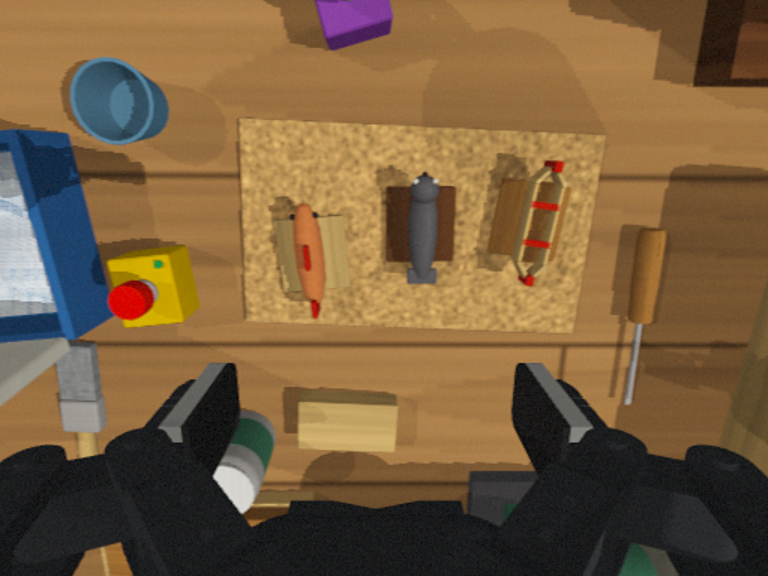

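Nothing has moved. The seal body centres on (0.479,0.268), the canoe ends are at (0.420,0.388) and (0.528,0.373), and the salmon's plinth is near (0.508,0.161). The open lid and chest show at left.

Run:
```python
from h import *
c=dict(np.load('last_wrist.npz'))
a,b=[ray(c,u/1.5,v/1.5,.035) for u,v in((304,204),(316,317))]
print(a,b,(a+b)/2,np.degrees(np.arctan2(*(b-a)[[1,0]])))
q=np.array([ray(c,u/1.5,v/1.5,.014)[:2] for u,v in((276,220),(346,214),(350,288),(284,292))]);print(q.mean(0),q)
mv((.508,.161,.13,95),(.508,.161,.019,95))
```

```text
[0.45621254 0.15487864 0.035     ] [0.57012285 0.16297807 0.035     ] [0.51316769 0.15892836 0.035     ] 4.067090867623306
[0.50930689 0.16033337] [[0.47427379 0.1231383 ]
 [0.46797014 0.19366845]
 [0.54521183 0.19695519]
 [0.54977179 0.12757155]]
(0.508, 0.161, 0.13, 95) -> -5.84 2.54 20.78 -0.007 -0.007 -0.087  |d|cm 21.7
(0.508, 0.161, 0.019, 95) -> -5.92 2.61 31.88 -0.007 -0.007 -0.087  |d|cm 32.5
```

Emit:
apply_moves:
  targets: "1 -5.9 2.6 4 -0.007 -0.007 -0.07;1 -5.9 2.6 8 -0.007 -0.007 -0.07;1 -5.9 2.6 12 -0.007 -0.007 -0.07;1 -5.9 2.6 16 -0.007 -0.007 -0.07;1 -5.9 2.6 20 -0.007 -0.007 -0.07;1 -5.9 2.6 23 -0.007 -0.007 -0.07;1 -5.9 2.6 26 -0.007 -0.007 -0.07;1 -5.9 2.6 28 -0.007 -0.007 -0.07;1 -5.9 2.6 30 -0.007 -0.007 -0.07;1 -5.9 2.6 31 -0.007 -0.007 -0.07;1 -5.9 2.6 31.8 -0.007 -0.007 -0.07;1 -5.9 2.6 31.8 -0.007 -0.007 -0.07"

```text
time_s: 11.12
tcp_pos: [0.5081, 0.1584, 0.0192]
tcp_rot: [[-0.066, 0.998, -0.001], [0.998, 0.066, -0.002], [-0.001, -0.001, -1.0]]
ft_force: [0.0, -0.1, 0.3]
grip_width: 0.0853
```

Emit:
apply_moves:
  targets: "0.2 0 0 0 0 0 0;0.2 0 0 0 0 0 0;0 0 0 0 0 0 0;0 0 0 0 0 0 0;0 0 0 0 0 0 0;0 0 0 0 0 0 0;0 0 0 0 0 0 0;0 0 0 0 0 0 0"
  squeeze: 60

```text
time_s: 11.78
tcp_pos: [0.5088, 0.1597, 0.0211]
tcp_rot: [[-0.068, 0.998, 0.002], [0.998, 0.068, 0.0], [-0.0, 0.002, -1.0]]
ft_force: [-0.7, 0.1, 5.8]
grip_width: 0.0269
```

Run:
```python
from h import *
np.set_printoptions(precision=4,suppress=True)
s=readout.read_state();print(s['tcp_pos'],s['grip_width'],s['ft_force'],s['time_s'])
ey=np.array([-ex[1],ex[0],0]); C=H-.095*ex; C[2]=0; print('chest',C)
for n,y in(('salmon',-.1),('seal',0),('canoe',.1)): print(n,C-.005*ex+y*ey)
```

```text
[0.5088 0.1597 0.0211] 0.026922289062968528 [-0.6564  0.06    5.841 ] 11.7833
chest [ 0.5058 -0.2708  0.    ]
salmon [ 0.5105 -0.3708  0.    ]
seal [ 0.5008 -0.2713  0.    ]
canoe [ 0.491  -0.1717  0.    ]
```

Run:
```python
from h import *
mv((.509,.16,.18,94),(.5105,-.3708,.18,95.6),(.5105,-.3708,.0265,95.6))
```

```text
(0.509, 0.16, 0.18, 94) -> 0.02 0.05 -15.89 0.002 0.0 -0.001  |d|cm 15.9
(0.5105, -0.3708, 0.18, 95.6) -> -52.94 -3.43 -15.89 0.002 0.0 -0.029  |d|cm 55.4
(0.5105, -0.3708, 0.0265, 95.6) -> -52.94 -3.46 -0.54 0.002 0.0 -0.029  |d|cm 53.1
```

Emit:
apply_moves:
  targets: "0 0 0 -1.5 0 0 0;0 0 0 -4 0 0 0;0 0 0 -8 0 0 0;0 0 0 -12 0 0 0;0 -2 0 -15.9 0 0 0;0 -6 0 -15.9 0 0 0;0 -10 -0.6 -15.9 0 0 -0.01;0 -14 -1 -15.9 0 0 -0.01;0 -18 -1.2 -15.9 0 0 -0.01;0 -22 -1.5 -15.9 0 0 -0.01;0 -26 -1.7 -15.9 0 0 -0.02;0 -29 -1.9 -15.9 0 0 -0.02"
  squeeze: 60

```text
time_s: 12.78
tcp_pos: [0.5081, -0.1351, 0.1796]
tcp_rot: [[-0.086, 0.996, 0.001], [0.996, 0.086, -0.002], [-0.002, 0.001, -1.0]]
ft_force: [0.2, 0.1, -2.3]
grip_width: 0.027
```

Run:
```python
from h import *
print(readout.read_state()['grip_width'])
mv((.5105,-.3708,.18,95.6),(.5105,-.3708,.0265,95.6))
```

```text
0.02701806814157306
(0.5105, -0.3708, 0.18, 95.6) -> -23.5 -1.78 0.01 0.001 0.002 -0.012  |d|cm 23.6
(0.5105, -0.3708, 0.0265, 95.6) -> -23.47 -1.79 15.36 0.001 0.002 -0.012  |d|cm 28.1
```

Emit:
apply_moves:
  targets: "0 -4 -0.3 0 0 0 -0.01;0 -8 -0.6 0 0 0 -0.01;0 -12 -0.9 0 0 0 -0.01;0 -16 -1.2 0 0 0 -0.01;0 -20 -1.5 0 0 0 -0.01;0 -22.5 -1.7 0 0 0 -0.01;0 -23.5 -1.8 2 0 0 -0.01;0 -23.5 -1.8 5 0 0 -0.01;0 -23.5 -1.8 8 0 0 -0.01;0 -23.5 -1.8 11 0 0 -0.01;0 -23.5 -1.8 13 0 0 -0.01;0 -23.5 -1.8 14 0 0 -0.01"
  squeeze: 60

```text
time_s: 13.78
tcp_pos: [0.5097, -0.3654, 0.0363]
tcp_rot: [[-0.098, 0.995, -0.004], [0.995, 0.098, 0.002], [0.003, -0.004, -1.0]]
ft_force: [-0.7, 1.4, -1.1]
grip_width: 0.027
```

Run:
```python
from h import *
s=readout.read_state();print(s['grip_width'],s['ft_force'],s['joints'])
mv((.5105,-.3708,.025,95.6))
```

```text
0.027001526930797215 [-0.70480924  1.36794821 -1.09949373] [ 0.56685293  0.84793799  0.01725713  1.71575433 -0.02326653  0.58269618
  2.26681702]
(0.5105, -0.3708, 0.025, 95.6) -> -0.54 0.03 1.13 -0.004 -0.003 0.001  |d|cm 1.3
```

Emit:
apply_moves:
  targets: "0 -0.2 0 0.4 0 0 0;0 -0.2 0 0.8 0 0 0;0 -0.2 0 1.05 0 0 0;0 -0.2 0 1.15 0 0 0;0 -0.2 0 1.15 0 0 0"
  squeeze: 60

```text
time_s: 14.2
tcp_pos: [0.5124, -0.3692, 0.0288]
tcp_rot: [[-0.098, 0.995, 0.002], [0.995, 0.098, -0.001], [-0.002, 0.002, -1.0]]
ft_force: [-0.1, -0.0, -0.7]
grip_width: 0.0273
```

Emit:
apply_moves:
  targets: "0.7 0 0 0 0 0 0;0.7 0 0 0 0 0 0;0.7 0 0 0 0 0 0;0.7 0 0 -2 0 0 0;0.7 0 0 -6 0 0 0;0.7 0 0 -10 0 0 0;1 0 0 -14 0 0 0;1 0 0 -18 0 0 0;1 4 0 -20 0 0 0;1 8 0 -20 0 0 0;1 12 0 -20 0 0 0;1 16 0 -20 0 0 0"

```text
time_s: 15.2
tcp_pos: [0.4959, -0.2078, 0.2289]
tcp_rot: [[-0.097, 0.995, 0.003], [0.995, 0.097, -0.001], [-0.001, 0.002, -1.0]]
ft_force: [-0.2, 0.8, -1.0]
grip_width: 0.0858
```

Run:
```python
from h import *
c=shot('scene')
P=lambda u,v,z: ray(c,u,v,z)[:2]
red,org,drk=carv(c)
for ce,a,mm in blobs(red|org,12):
    x=ray(c,*ce,.04)
    if .3<x[0]<.65 and -.5<x[1]<.5: print('red',np.round(ce),a,axis(c,mm,.04))
for ce,a,mm in blobs(drk,40):
    x=ray(c,*ce,.04)
    if .3<x[0]<.65 and 0.1<x[1]<.5: print('drk',np.round(ce),a,axis(c,mm,.04))
mv((.4775,.270,.16,90),(.4775,.27,.022,90))
```

```text
red [188. 152.] 24 (array([ 0.4782, -0.3748]), array([0.023, 0.022]), 73.3)
red [249. 208.] 79 (array([ 0.5246, -0.0142]), array([0.038, 0.03 ]), 39.7)
red [351. 257.] 17 (array([0.4514, 0.3791]), array([0.024, 0.008]), 78.3)
red [344. 264.] 21 (array([0.4881, 0.3743]), array([0.028, 0.008]), 78.9)
red [337. 272.] 14 (array([0.5266, 0.3714]), array([0.017, 0.008]), 20.4)
drk [318. 246.] 218 (array([0.4833, 0.2678]), array([0.108, 0.031]), 0.7)
(0.4775, 0.27, 0.16, 90) -> 46.57 3.27 7.18 -0.001 -0.007 0.108  |d|cm 47.2
(0.4775, 0.27, 0.022, 90) -> 46.47 3.27 20.98 -0.001 -0.007 0.108  |d|cm 51.1
```

Emit:
apply_moves:
  targets: "1 3 0.2 0 0 0 0;1 7 0.5 0 0 0 0.02;1 11 0.8 0 0 0 0.04;1 15 1.1 0 0 0 0.06;1 19 1.4 0 0 0 0.1;1 23 1.7 0 0 0 0.1;1 27 2 0 0 0 0.1;1 31 2.3 0 0 0 0.1;1 35 2.6 0 0 0 0.1;1 39 2.9 0 0 0 0.1;1 43 3.2 2 0 0 0.1;1 46.4 3.3 5 0 0 0.1"

```text
time_s: 16.25
tcp_pos: [0.4858, 0.2547, 0.184]
tcp_rot: [[0.0, 1.0, 0.007], [1.0, -0.0, 0.004], [0.004, 0.007, -1.0]]
ft_force: [0.9, 0.5, 0.4]
grip_width: 0.0853
```

Emit:
apply_moves:
  targets: "1 0 0 3 0 0 0;1 0 0 6 0 0 0;1 0 0 9 0 0 0;1 0 0 11 0 0 0;1 0 0 11 0 0 0"

```text
time_s: 16.67
tcp_pos: [0.4814, 0.2489, 0.0683]
tcp_rot: [[0.001, 1.0, -0.006], [1.0, -0.001, -0.004], [-0.004, -0.006, -1.0]]
ft_force: [-1.0, 0.1, 0.6]
grip_width: 0.0853
```

Run:
```python
from h import *
c=shot('wrist','i')
red,org,drk=carv(c)
for ce,a,mm in blobs(drk[:230],300): 
    M=np.zeros(drk.shape,bool);M[:230]=mm; print(ce,a,axis(c,M,.04))
mv((.478,.269,.022,90))
```

```text
[285.45606907 185.5825292 ] 3938 (array([0.4547, 0.269 ]), array([0.027, 0.057]), -0.5)
(0.478, 0.269, 0.022, 90) -> 1.96 -0.46 4.84 -0.003 0.003 -0.002  |d|cm 5.2
```

Emit:
apply_moves:
  targets: "1 1 -0.3 0 0 0 0;1 1.9 -0.4 0.5 0 0 0;1 1.9 -0.4 2 0 0 0;1 1.9 -0.4 3.5 0 0 0;1 1.9 -0.4 4.4 0 0 0;1 1.9 -0.4 4.7 0 0 0;0.2 1.9 -0.4 4.7 0 0 0;0.2 1.9 -0.4 4.7 0 0 0;0 1.9 -0.4 4.7 0 0 0;0 1.9 -0.4 4.7 0 0 0;0 1.9 -0.4 4.7 0 0 0;0 1.9 -0.4 4.7 0 0 0"
  squeeze: 60

```text
time_s: 17.72
tcp_pos: [0.4806, 0.2696, 0.0257]
tcp_rot: [[0.002, 1.0, 0.002], [1.0, -0.002, 0.0], [0.0, 0.002, -1.0]]
ft_force: [0.2, -1.4, 5.7]
grip_width: 0.0272
```

Emit:
apply_moves:
  targets: "0 0 0 0 0 0 0;0 0 0 0 0 0 0;0 0 0 -1 0 0 0;0 0 0 -3 0 0 0;0 0 0 -7 0 0 0;0 0 0 -11 0 0 0;0 -1 0 -15 0 0 0;0 -4 0 -16 0 0 0;0 -8 0 -16 0 0 -0.02;0 -12 0 -16 0 0 -0.04;0 -16 0 -16 0 0 -0.06;0 -20 0 -16 0 0 -0.08"

```text
time_s: 18.72
tcp_pos: [0.4788, 0.0676, 0.1857]
tcp_rot: [[-0.08, 0.997, 0.001], [0.997, 0.08, -0.001], [-0.001, 0.001, -1.0]]
ft_force: [0.1, -0.5, -1.2]
grip_width: 0.027
```

Run:
```python
from h import *
s=readout.read_state();print(s['grip_width'],s['ft_force'])
mv((.5008,-.2713,.18,95.6))
```

```text
0.02703281125115452 [ 0.12180388 -0.52011112 -1.17715918]
(0.5008, -0.2713, 0.18, 95.6) -> -33.96 -0.51 0.59 0.001 0.001 -0.018  |d|cm 34.0
```

Emit:
apply_moves:
  targets: "0 -4 0 0 0 0 0;0 -8 -0.1 0 0 0 0;0 -12 -0.2 0 0 0 0;0 -16 -0.3 0 0 0 0;0 -20 -0.3 0 0 0 0;0 -24 -0.4 0 0 0 -0.02;0 -28 -0.5 0 0 0 -0.02;0 -31.5 -0.5 0 0 0 -0.02;0 -33.9 -0.5 0.6 0 0 -0.02;0 -33.9 -0.5 2.5 0 0 -0.02;0 -33.9 -0.5 5 0 0 -0.02;0 -33.9 -0.5 8 0 0 -0.02"

```text
time_s: 19.72
tcp_pos: [0.5016, -0.2704, 0.106]
tcp_rot: [[-0.096, 0.995, 0.003], [0.995, 0.096, -0.002], [-0.002, 0.003, -1.0]]
ft_force: [0.5, -0.1, -1.0]
grip_width: 0.0266
```

Run:
```python
from h import *
s=readout.read_state();print(s['grip_width'],s['ft_force'])
mv((.5008,-.2713,.03,95.6))
```

```text
0.026582158854272668 [ 0.47789773 -0.14226014 -1.00827478]
(0.5008, -0.2713, 0.03, 95.6) -> -0.06 -0.11 7.6 0.003 0.002 -0.001  |d|cm 7.6
```

Emit:
apply_moves:
  targets: "0 0 0 2.5 0 0 0;0 0 0 5 0 0 0;0 0 0 6.6 0 0 0;0 0 0 7.3 0 0 0;0 0 0 7.7 0 0 0;0 0 0 7.9 0 0 0;0 0 0 7.9 0 0 0;0 0 0 7.9 0 0 0"

```text
time_s: 20.38
tcp_pos: [0.4993, -0.2682, 0.0296]
tcp_rot: [[-0.099, 0.995, -0.002], [0.995, 0.099, 0.001], [0.001, -0.002, -1.0]]
ft_force: [-8.6, 3.9, 22.9]
grip_width: 0.0266
```

Run:
```python
from h import *
s=readout.read_state();print(s['tcp_pos'],s['grip_width'],s['ft_force'])
```

```text
[ 0.49934596 -0.26821124  0.02957176] 0.02657959030365577 [-8.57725298  3.87962896 22.94038837]
```

Emit:
apply_moves:
  targets: "0 0 0 -0.15 0 0 0;0.7 0 0 -0.15 0 0 0;0.7 0 0 -0.15 0 0 0;0.7 0 0 -0.15 0 0 0;0.7 0 0 -3 0 0 0;0.7 0 0 -7 0 0 0;0.7 0 0 -11 0 0 0;1 0 0 -15 0 0 0;1 1 0 -19 0 0 0;1 4 0 -20 0 0 0;1 8 0 -20 0 0 0;1 12 0 -20 0 0 0"

```text
time_s: 21.38
tcp_pos: [0.4897, -0.1494, 0.2275]
tcp_rot: [[-0.095, 0.995, 0.004], [0.995, 0.095, -0.002], [-0.002, 0.004, -1.0]]
ft_force: [0.6, 2.1, -0.7]
grip_width: 0.0853
```

Run:
```python
from h import *
c=shot('wrist'); d=shot('scene')
im=np.hstack([cv2.resize(c['image'],(400,300)),cv2.resize(d['image'][110:230,130:290],(400,300),interpolation=2)])
cv2.imwrite('pics/j.png',im[:,:,::-1])
red,org,drk=carv(d)
for ce,a,mm in blobs(red|org,12):
    x=ray(d,*ce,.04)
    if .3<x[0]<.65 and .1<x[1]<.5: print('red',np.round(ce),a,axis(d,mm,.04))
mv((.474,.3805,.16,82),(.474,.3805,.022,82))
```

```text
red [351. 257.] 17 (array([0.4514, 0.3791]), array([0.024, 0.008]), 78.3)
red [344. 264.] 21 (array([0.4881, 0.3743]), array([0.028, 0.008]), 78.9)
red [337. 272.] 14 (array([0.5266, 0.3714]), array([0.017, 0.008]), 20.4)
(0.474, 0.3805, 0.16, 82) -> 52.05 4.16 6.85 -0.0 -0.004 0.248  |d|cm 52.7
(0.474, 0.3805, 0.022, 82) -> 52.0 4.15 20.65 -0.0 -0.004 0.248  |d|cm 56.1
```

View pics/j.png

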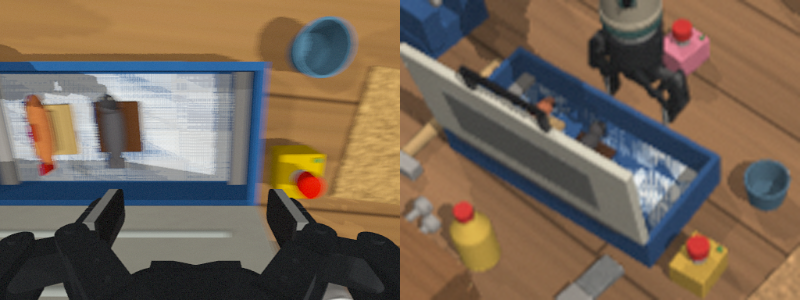

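Both carvings stand in the chest, with the salmon at (40,130) and the seal at (113,130) in the left panel, and there is room beside the seal. The lid is upright on its stop. The canoe hasn't moved, so I fetch it.

Emit:
apply_moves:
  targets: "1 4 0.3 0 0 0 0.02;1 8 0.6 0 0 0 0.05;1 12 0.9 0 0 0 0.08;1 16 1.2 0 0 0 0.12;1 20 1.5 0 0 0 0.15;1 24 1.9 0 0 0 0.18;1 28 2.2 0 0 0 0.2;1 32 2.5 0 0 0 0.22;1 36 2.8 0 0 0 0.245;1 40 3.2 0 0 0 0.245;1 44 3.5 0 0 0 0.245;1 48 3.8 2 0 0 0.245"

```text
time_s: 22.48
tcp_pos: [0.482, 0.3328, 0.2099]
tcp_rot: [[0.146, 0.989, 0.006], [0.989, -0.146, 0.004], [0.005, 0.006, -1.0]]
ft_force: [1.1, 0.7, -0.5]
grip_width: 0.0852
```

Emit:
apply_moves:
  targets: "1 2 0.2 2 0 0 0;1 3.5 0.2 5 0 0 0;1 3.5 0.2 8 0 0 0;1 3.5 0.2 11 0 0 0;1 3.5 0.2 12 0 0 0;1 3.5 0.2 12 0 0 0"

```text
time_s: 22.98
tcp_pos: [0.4857, 0.3615, 0.0842]
tcp_rot: [[0.146, 0.989, -0.004], [0.989, -0.146, -0.005], [-0.005, -0.004, -1.0]]
ft_force: [-0.5, -0.2, 0.7]
grip_width: 0.0854
```

Run:
```python
from h import *
c=shot('wrist','k')
red,org,drk=carv(c)
for ce,a,mm in blobs(red[:240],60): print(ce,a,ray(c,*ce,.045))
mv((.474,.3805,.022,82))
```

```text
[279.28838951 105.96254682] 267 [0.41978188 0.38745118 0.045     ]
[278.02278481 168.50886076] 395 [0.45566368 0.38232543 0.045     ]
[277.59128065 224.64850136] 367 [0.49156239 0.37764777 0.045     ]
(0.474, 0.3805, 0.022, 82) -> 1.61 -1.54 6.44 -0.001 0.003 -0.008  |d|cm 6.8
```

Emit:
apply_moves:
  targets: "1 0.8 -0.8 0 0 0 0;1 1.6 -1.5 1 0 0 0;1 1.6 -1.5 3 0 0 0;1 1.6 -1.5 5 0 0 0;1 1.6 -1.5 6 0 0 0;1 1.6 -1.5 6.3 0 0 0;0.2 1.6 -1.5 6.3 0 0 0;0.2 1.6 -1.5 6.3 0 0 0;0 1.6 -1.5 6.3 0 0 0;0 1.6 -1.5 6.3 0 0 0;0 1.6 -1.5 6.3 0 0 0;0 1.6 -1.5 6.3 0 0 0"
  squeeze: 60

```text
time_s: 24.03
tcp_pos: [0.4755, 0.3818, 0.0253]
tcp_rot: [[0.146, 0.989, 0.002], [0.989, -0.146, 0.001], [0.001, 0.002, -1.0]]
ft_force: [0.1, -0.5, 5.5]
grip_width: 0.0268
```

Emit:
apply_moves:
  targets: "0 0 0 0 0 0 0;0 0 0 0 0 0 0;0 0 0 -1 0 0 0;0 0 0 -3 0 0 0;0 0 0 -7 0 0 0;0 0 0 -11 0 0 0;0 -1 0 -15 0 0 0;0 -4 0 -16 0 0 -0.02;0 -8 0.2 -16 0 0 -0.05;0 -12 0.4 -16 0 0 -0.08;0 -16 0.6 -16 0 0 -0.11;0 -20 0.8 -16 0 0 -0.14"

```text
time_s: 25.03
tcp_pos: [0.4524, 0.1805, 0.1849]
tcp_rot: [[0.005, 1.0, 0.001], [1.0, -0.005, -0.001], [-0.001, 0.001, -1.0]]
ft_force: [1.2, -0.0, -1.0]
grip_width: 0.0263
```

Run:
```python
from h import *
s=readout.read_state();print(s['grip_width'],s['ft_force'])
mv((.491,-.1717,.18,95.6))
```

```text
0.026346127114594 [ 1.16545006 -0.02010732 -1.02943262]
(0.491, -0.1717, 0.18, 95.6) -> -35.2 4.02 0.52 0.001 0.001 -0.102  |d|cm 35.4
```

Emit:
apply_moves:
  targets: "0 -4 0.5 0 0 0 -0.02;0 -8 1 0 0 0 -0.04;0 -12 1.4 0 0 0 -0.06;0 -16 1.8 0 0 0 -0.08;0 -20 2.2 0 0 0 -0.1;0 -24 2.7 0 0 0 -0.1;0 -28 3.2 0 0 0 -0.1;0 -32 3.7 0 0 0 -0.1;0 -35 4 0.5 0 0 -0.1;0 -35.2 4 2.5 0 0 -0.1;0 -35.2 4 5 0 0 -0.1;0 -35.2 4 8 0 0 -0.1"

```text
time_s: 26.03
tcp_pos: [0.4917, -0.1715, 0.1052]
tcp_rot: [[-0.091, 0.996, 0.004], [0.996, 0.091, -0.002], [-0.002, 0.004, -1.0]]
ft_force: [-0.2, 0.1, -2.3]
grip_width: 0.027
```

Emit:
apply_moves:
  targets: "0 0 0 1 0 0 0;0 0 0 3 0 0 0;0 0 0 5 0 0 0;0 0 0 6.6 0 0 0;0 0 0 7.3 0 0 0;0 0 0 7.6 0 0 0;0 0 0 7.6 0 0 0"

```text
time_s: 26.62
tcp_pos: [0.4909, -0.1698, 0.0296]
tcp_rot: [[-0.093, 0.996, 0.0], [0.996, 0.093, -0.001], [-0.001, 0.0, -1.0]]
ft_force: [0.5, 0.1, -0.8]
grip_width: 0.0268
```

Run:
```python
from h import *
s=readout.read_state();print(s['tcp_pos'],s['grip_width'],s['ft_force'])
```

```text
[ 0.49092403 -0.16979654  0.0295625 ] 0.026811684381329193 [ 0.49880241  0.07474433 -0.76584427]
```

Emit:
apply_moves:
  targets: "0 0 0 0.1 0 0 0;0.7 0 0 0.1 0 0 0;0.7 0 0 0.1 0 0 0;0.7 0 0 0.1 0 0 0;0.7 0 0 -3 0 0 0;0.7 0 0 -7 0 0 0;0.7 0 0 -11 0 0 0;1 0 0 -15 0 0 0;1 0 0 -19 0 0 0;1 -2 -4 -23 0 0 0;1 -6 -4 -26 0 0 0;1 -9 -4 -30 0 0 0"

```text
time_s: 27.62
tcp_pos: [0.4567, -0.2444, 0.3074]
tcp_rot: [[-0.094, 0.996, -0.001], [0.996, 0.094, -0.001], [-0.0, -0.002, -1.0]]
ft_force: [1.3, -0.6, -0.2]
grip_width: 0.0855
```

Run:
```python
from h import *
c=shot('wrist','l')
h=cv2.cvtColor(c['image'],cv2.COLOR_RGB2HSV)
red,org,drk=carv(c)
for n,m in(('org',org),('drk',drk)):
    for ce,a,mm in blobs(m[:235],40):
        M=np.zeros(m.shape,bool);M[:235]=mm; r=axis(c,M,.045)
        if .4<r[0][0]<.6 and r[0][1]<-.05: print(n,np.round(ce),a,r)
mv((.619,-.2625,.375,5.6),(.619,-.2625,.285,5.6))
```

```text
org [303. 149.] 45 (array([ 0.437 , -0.1767]), array([0.012, 0.008]), 7.9)
org [301. 176.] 111 (array([ 0.4734, -0.1748]), array([0.007, 0.028]), -84.6)
org [149. 190.] 147 (array([ 0.5143, -0.3782]), array([0.026, 0.013]), 7.9)
org [300. 202.] 103 (array([ 0.51  , -0.1711]), array([0.007, 0.029]), -84.6)
org [157. 223.] 59 (array([ 0.5573, -0.3665]), array([0.026, 0.011]), 16.4)
drk [206. 119.] 440 (array([ 0.4127, -0.3217]), array([0.002, 0.286]), -84.6)
drk [347. 162.] 152 (array([ 0.4597, -0.1134]), array([0.102, 0.006]), 5.5)
drk [364. 148.] 80 (array([ 0.4332, -0.0964]), array([0.053, 0.004]), 5.6)
drk [227. 187.] 1311 (array([ 0.5014, -0.2738]), array([0.103, 0.033]), 4.6)
drk [360. 200.] 86 (array([ 0.5041, -0.0887]), array([0.084, 0.002]), 5.5)
drk [114. 226.] 69 (array([ 0.5698, -0.427 ]), array([0.008, 0.027]), -1.4)
drk [102. 227.] 116 (array([ 0.5731, -0.444 ]), array([0.011, 0.024]), -1.9)
(0.619, -0.2625, 0.375, 5.6) -> -2.35 15.79 -5.93 0.017 0.002 1.559  |d|cm 17.0
(0.619, -0.2625, 0.285, 5.6) -> -2.24 15.7 3.06 0.017 0.002 1.559  |d|cm 16.2
```

View pics/l.png

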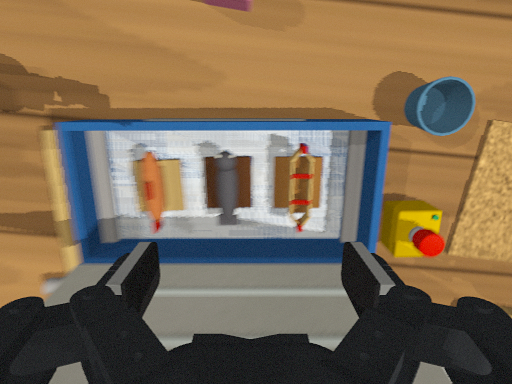

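All three stand upright on the flat floor at pixel columns 152, 228 and 301, clear of the ledges. Next I go over the open lid's handle.

Emit:
apply_moves:
  targets: "1 0 0 -4 0 0 0.1;1 0 0 -6 0 0 0.2;1 -1 1 -6.5 0 0 0.3;1 -1 5 -6.5 0 0 0.45;1 -2 9 -6.5 0 0 0.6;1 -2.3 13 -6.5 0 0 0.8;0.4 -2.3 15.8 -6.5 0 0 1;0.4 -2.3 15.8 -6.5 0 0 1.559;0.4 -2.3 15.8 -6.5 0 0 1.559;0.4 -2.3 15.8 -6.5 0 0 1.559;0.4 -2.3 15.8 -6.5 0 0 1.559;0.4 -2.3 15.8 -6.5 0 0 1.559"

```text
time_s: 28.67
tcp_pos: [0.6188, -0.2517, 0.3705]
tcp_rot: [[0.973, 0.231, -0.0], [0.231, -0.973, -0.0], [-0.0, 0.0, -1.0]]
ft_force: [0.6, -0.2, -1.4]
grip_width: 0.0338
```

Emit:
apply_moves:
  targets: "0.4 0 0 0 0 0 0.2;0.4 0 0 0 0 0 0.2"

```text
time_s: 28.83
tcp_pos: [0.6188, -0.2517, 0.3706]
tcp_rot: [[0.999, 0.033, 0.0], [0.033, -0.999, -0.0], [0.0, 0.0, -1.0]]
ft_force: [-0.0, -0.2, -0.1]
grip_width: 0.0342
```

Run:
```python
from h import *
c=shot('wrist','m');print(readout.read_state()['grip_width'])
mv((.620,-.2625,.335,5.6),(.620,-.2625,.285,5.6))
```

```text
0.0340046922646137
(0.62, -0.2625, 0.335, 5.6) -> 0.08 1.08 3.55 0.001 0.0 -0.066  |d|cm 3.7
(0.62, -0.2625, 0.285, 5.6) -> 0.08 1.08 8.55 0.001 0.0 -0.066  |d|cm 8.6
```

Emit:
apply_moves:
  targets: "0.4 0.1 1 2 0 0 -0.066;0.4 0.1 1 4.5 0 0 -0.066;0.4 0.1 1 7 0 0 -0.066;0.4 0.1 1 8.3 0 0 -0.066;0.4 0.1 1 8.6 0 0 -0.066;0.4 0.1 1 8.6 0 0 -0.066;0 0.1 1 8.6 0 0 -0.066;0 0.1 1 8.6 0 0 -0.066;0 0.1 1 8.6 0 0 -0.066;0 0.1 1 8.6 0 0 -0.066;0 0.1 1 8.6 0 0 -0.066"
  squeeze: 30

```text
time_s: 29.8
tcp_pos: [0.6205, -0.2625, 0.2864]
tcp_rot: [[0.995, 0.105, 0.002], [0.105, -0.995, -0.002], [0.002, 0.002, -1.0]]
ft_force: [-2.8, 0.4, 5.7]
grip_width: 0.011
```

```bash
python3 -c "
from h import *
arc(np.arange(1.65,.2,-.05))"
```

```text
th now 1.6585476588204702 radius 0.22830775052096922 F [-2.8  0.4  5.7] w 0.010976100896441045
1.65 [-0.19 -0.   -0.02]
1.6 [-1.32 -0.01 -0.08]
1.55 [-2.45 -0.02 -0.09]
1.5 [-3.58 -0.03 -0.04]
1.45 [-4.7  -0.03  0.07]
1.4 [-5.82 -0.04  0.23]
1.35 [-6.93 -0.05  0.45]
1.3 [-8.03 -0.06  0.72]
1.25 [-9.11 -0.07  1.05]
1.2 [-10.17  -0.07   1.43]
1.15 [-11.22  -0.08   1.86]
1.1 [-12.24  -0.09   2.34]
1.05 [-13.23  -0.1    2.88]
1.0 [-14.2   -0.11   3.46]
0.95 [-15.14  -0.12   4.1 ]
0.9 [-16.04  -0.12   4.77]
0.85 [-16.91  -0.13   5.5 ]
0.8 [-17.74  -0.14   6.26]
0.75 [-18.53  -0.14   7.07]
0.7 [-19.28  -0.15   7.91]
0.65 [-19.99  -0.16   8.79]
0.6 [-20.65  -0.16   9.71]
0.55 [-21.27  -0.17  10.65]
0.5 [-21.84  -0.18  11.63]
0.45 [-22.36  -0.18  12.63]
0.4 [-22.83  -0.19  13.66]
0.35 [-23.24  -0.19  14.71]
0.3 [-23.61  -0.2   15.78]
0.25 [-23.91  -0.2   16.87]
```

Emit:
apply_moves:
  targets: "0 -0.5 0 -0.03 0 0 0;0 -1.3 0 -0.08 0 0 0;0 -2.45 0 -0.09 0 0 0;0 -3.6 0 -0.04 0 0 0;0 -4.7 0 0.07 0 0 0;0 -5.8 0 0.23 0 0 0;0 -6.9 0 0.45 0 0 0;0 -8 0 0.72 0 0 0;0 -9.1 0 1.05 0 0 0;0 -10.2 0 1.43 0 0 0;0 -11.2 0 1.86 0 0 0;0 -12.2 0 2.34 0 0 0"

```text
time_s: 30.8
tcp_pos: [0.4989, -0.2742, 0.2617]
tcp_rot: [[0.994, 0.105, 0.003], [0.105, -0.994, -0.0], [0.003, 0.0, -1.0]]
ft_force: [3.6, 0.1, 0.9]
grip_width: 0.0113
```

```bash
python3 -c "
from h import *
arc(np.arange(1.1,.45,-.05))"
```

```text
th now 1.1038274789335656 radius 0.2270016089837683 F [3.6 0.1 0.9] w 0.011299845838397802
1.1 [-0.08 -0.    0.04]
1.05 [-1.07 -0.01  0.57]
1.0 [-2.04 -0.02  1.16]
0.95 [-2.98 -0.02  1.79]
0.9 [-3.88 -0.03  2.47]
0.85 [-4.75 -0.04  3.19]
0.8 [-5.58 -0.04  3.95]
0.75 [-6.37 -0.05  4.76]
0.7 [-7.13 -0.06  5.6 ]
0.65 [-7.83 -0.06  6.48]
0.6 [-8.5  -0.07  7.4 ]
0.55 [-9.12 -0.07  8.34]
0.5 [-9.68 -0.08  9.32]
0.45 [-10.2   -0.08  10.32]
```

Emit:
apply_moves:
  targets: "0 -1.07 0 0.57 0 0 0;0 -2.04 0 1.16 0 0 0;0 -2.98 0 1.79 0 0 0;0 -3.88 0 2.47 0 0 0;0 -4.75 0 3.19 0 0 0;0 -5.58 0 3.95 0 0 0;0 -6.37 0 4.76 0 0 0;0 -7.13 0 5.6 0 0 0;0 -7.83 0 6.48 0 0 0;0 -8.5 0 7.4 0 0 0;0 -9.12 0 8.34 0 0 0;0 -9.68 0 9.32 0 0 0"

```text
time_s: 31.8
tcp_pos: [0.402, -0.2837, 0.1679]
tcp_rot: [[0.994, 0.105, 0.001], [0.105, -0.994, 0.001], [0.001, -0.001, -1.0]]
ft_force: [2.5, 2.8, 1.2]
grip_width: 0.011
```

```bash
python3 -c "
from h import *
arc(np.arange(.5,-.06,-.03))"
```

```text
th now 0.49965202702130523 radius 0.22731165973540904 F [2.5 2.8 1.2] w 0.011002939319741188
0.5 [ 0.    0.   -0.01]
0.47 [-0.31 -0.    0.59]
0.44 [-0.61 -0.    1.2 ]
0.41 [-0.89 -0.    1.82]
0.38 [-1.15 -0.01  2.44]
0.35 [-1.39 -0.01  3.08]
0.32 [-1.62 -0.01  3.72]
0.29 [-1.82 -0.01  4.36]
0.26 [-2.01 -0.01  5.02]
0.23 [-2.17 -0.01  5.67]
0.2 [-2.32 -0.01  6.34]
0.17 [-2.44 -0.01  7.  ]
0.14 [-2.55 -0.01  7.67]
0.11 [-2.63 -0.01  8.35]
0.08 [-2.7  -0.01  9.02]
0.05 [-2.74 -0.01  9.7 ]
0.02 [-2.760e+00 -1.000e-02  1.037e+01]
-0.01 [-2.770e+00 -1.000e-02  1.105e+01]
-0.04 [-2.750e+00 -1.000e-02  1.173e+01]
```

Emit:
apply_moves:
  targets: "0 -0.4 0 0.8 0 0 0;0 -0.8 0 1.6 0 0 0;0 -1.1 0 2.4 0 0 0;0 -1.4 0 3.2 0 0 0;0 -1.7 0 4 0 0 0;0 -1.95 0 4.8 0 0 0;0 -2.15 0 5.6 0 0 0;0 -2.3 0 6.3 0 0 0;0 -2.45 0 7 0 0 0;0 -2.55 0 7.6 0 0 0;0 -2.6 0 8.1 0 0 0;0 -2.65 0 8.5 0 0 0"

```text
time_s: 32.8
tcp_pos: [0.3764, -0.2867, 0.0823]
tcp_rot: [[0.994, 0.106, -0.0], [0.106, -0.994, 0.001], [0.0, -0.001, -1.0]]
ft_force: [2.8, 5.2, 0.5]
grip_width: 0.0109
```

```bash
python3 -c "
from h import *
arc(np.arange(.12,-.02,-.02))"
```

```text
th now 0.10307066435245833 radius 0.2265048606083949 F [2.8 5.2 0.5] w 0.010854855165329384
0.12 [ 0.04 -0.   -0.38]
0.1 [-0.01  0.    0.07]
0.08 [-0.05  0.    0.52]
0.06 [-0.08  0.    0.97]
0.04 [-0.1   0.    1.42]
0.02 [-0.12  0.    1.87]
-0.0 [-0.12  0.    2.33]
```

Emit:
apply_moves:
  targets: "0 -0.03 0 0.35 0 0 0;0 -0.06 0 0.7 0 0 0;0 -0.08 0 1 0 0 0;0 -0.1 0 1.25 0 0 0;0 -0.1 0 1.5 0 0 0;0 -0.12 0 1.7 0 0 0;0 -0.12 0 1.9 0 0 0;0 -0.12 0 2.05 0 0 0;0 -0.12 0 2.2 0 0 0;0 -0.12 0 2.3 0 0 0;0 -0.12 0 2.4 0 0 0;0 -0.12 0 2.4 0 0 0"

```text
time_s: 33.8
tcp_pos: [0.3756, -0.2875, 0.061]
tcp_rot: [[0.994, 0.106, 0.002], [0.106, -0.994, -0.0], [0.002, 0.0, -1.0]]
ft_force: [-0.8, 7.4, 28.0]
grip_width: 0.0109
```

```bash
python3 -c "
from h import *
arc([0.])"
```

```text
th now 0.008829375433855214 radius 0.22622291446175385 F [-0.8  7.4 28. ] w 0.010904343383930407
0.0 [-0.  -0.   0.2]
```

The lid is shut: force rises to 28 N at nominal angle 0.009 rad, which matches the grip offset. I release and go above the switch.

Emit:
apply_moves:
  targets: "0 -0.12 0 -0.1 0 0 0;0.4 -0.12 0 -0.1 0 0 0;0.4 -0.12 0 -0.1 0 0 0;0.4 -0.12 0 -0.1 0 0 0;0.4 -0.12 0 -3 0 0 0;0.4 -0.12 0 -7 0 0 0;0.4 -0.12 0 -11 0 0 0;0.4 -0.12 0 -15 0 0 0;0.4 2 -2 -17 0 0 0;0.8 5 -5 -17 0 0 0;0.8 8 -8 -17 0 0 0;0.8 11 -11 -17 0 0 0"

```text
time_s: 34.8
tcp_pos: [0.4723, -0.1684, 0.2295]
tcp_rot: [[0.995, 0.103, 0.001], [0.103, -0.995, -0.002], [0.001, 0.002, -1.0]]
ft_force: [0.8, -0.7, 0.1]
grip_width: 0.0679
```

Run:
```python
from h import *
mv((.535,-.01,.22,6))
```

```text
(0.535, -0.01, 0.22, 6) -> 7.87 -15.12 0.93 0.002 -0.001 -0.002  |d|cm 17.1
```

Emit:
apply_moves:
  targets: "0.8 2.5 -4 0 0 0 0;0.8 4.5 -8 0 0 0 0;0.8 6.5 -12 0 0 0 0;0.8 7.9 -15.1 0.9 0 0 0;0.8 7.9 -15.1 0.9 0 0 0;0.8 7.9 -15.1 0.9 0 0 0;0.8 7.9 -15.1 0.9 0 0 0"

```text
time_s: 35.38
tcp_pos: [0.5337, -0.0114, 0.2194]
tcp_rot: [[0.994, 0.105, -0.001], [0.105, -0.994, -0.002], [-0.001, 0.002, -1.0]]
ft_force: [-0.9, -0.8, -0.0]
grip_width: 0.0682
```

Run:
```python
from h import *
c=shot('wrist');d=shot('scene');e=shot('side')
im=np.hstack([cv2.resize(c['image'],(400,300)),cv2.resize(d['image'][110:230,130:290],(400,300),interpolation=2)])
im=np.vstack([im,np.hstack([cv2.resize(e['image'][180:330,220:420],(400,300),interpolation=2)]*2)])
cv2.imwrite('pics/n.png',im[:,:,::-1])
red,org,drk=carv(c)
for ce,a,mm in blobs(red,60):
    print(np.round(ce),a,ray(c,*ce,.087),axis(c,mm,.087))
mv((.535,-.01,.22,6))
```

```text
[258. 168.] 1001 [0.53874672 0.00219314 0.087     ] (array([0.5389, 0.0021]), array([0.031, 0.032]), -83.9)
(0.535, -0.01, 0.22, 6) -> 0.15 -0.27 0.01 0.002 -0.0 -0.003  |d|cm 0.3
```

View pics/n.png

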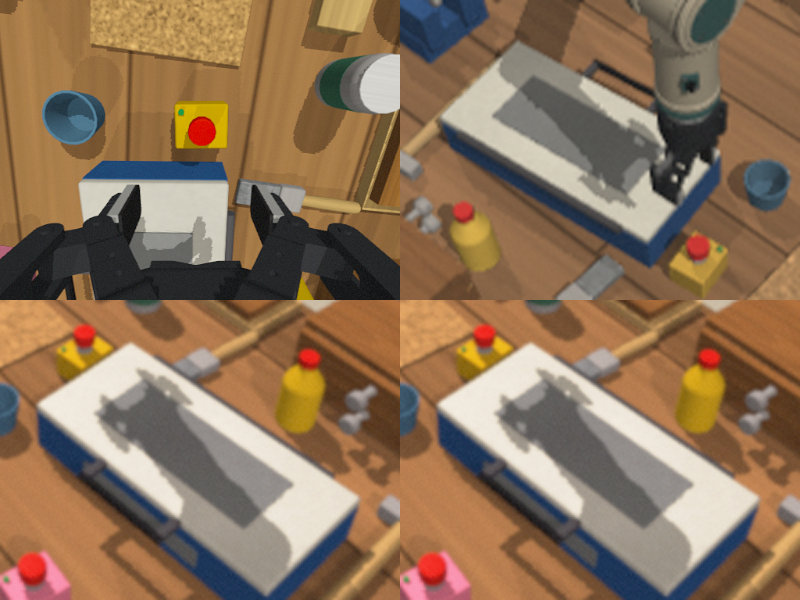

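Panel 1 shows the knob at (202,131), measured at (0.539,0.002) and 32 mm across, which agrees with its 34 mm size. The other views show the lid shut. I go down onto the knob.

Run:
```python
from h import *
mv((.539,.002,.13,6),(.539,.002,.058,6))
```

```text
(0.539, 0.002, 0.13, 6) -> 0.67 -1.44 9.01 0.002 -0.0 -0.003  |d|cm 9.2
(0.539, 0.002, 0.058, 6) -> 0.67 -1.46 16.21 0.002 -0.0 -0.003  |d|cm 16.3
```

Emit:
apply_moves:
  targets: "0.8 0.6 -1.4 3 0 0 0;0.8 0.6 -1.45 6.5 0 0 0;0.8 0.6 -1.45 9.5 0 0 0;0.8 0.6 -1.45 12.5 0 0 0;0.8 0.6 -1.45 14.5 0 0 0;0.8 0.6 -1.45 15.7 0 0 0;0.8 0.6 -1.45 16.1 0 0 0;0.4 0.6 -1.45 16.1 0 0 0;0.4 0.6 -1.45 16.1 0 0 0;0 0.6 -1.45 16.1 0 0 0;0 0.6 -1.45 16.1 0 0 0;0 0.6 -1.45 16.1 0 0 0"
  squeeze: 60

```text
time_s: 36.53
tcp_pos: [0.5395, 0.004, 0.0605]
tcp_rot: [[0.995, 0.104, 0.003], [0.104, -0.995, -0.001], [0.002, 0.001, -1.0]]
ft_force: [-1.7, -1.3, 6.8]
grip_width: 0.0323
```

Emit:
apply_moves:
  targets: "0 0 0 0 0 0 0;0 0 0 0 0 0 0"

```text
time_s: 36.7
tcp_pos: [0.5395, 0.004, 0.0605]
tcp_rot: [[0.995, 0.104, 0.003], [0.104, -0.995, -0.001], [0.002, 0.001, -1.0]]
ft_force: [-1.0, -0.9, 6.3]
grip_width: 0.0327
```

Run:
```python
from h import *
s=readout.read_state();print(s['tcp_pos'],s['grip_width'],s['ft_force'],s['time_s'])
```

```text
[0.53951964 0.00397515 0.06050305] 0.032706728512769706 [-0.98800033 -0.91836012  6.26585379] 36.7
```

Emit:
apply_moves:
  targets: "0 0 0 -0.2 0 0 0;0 0 0 -0.5 0 0 0;0 0 0 -0.8 0 0 0;0 0 0 -1.1 0 0 0;0 0 0 -1.4 0 0 0;0 0 0 -1.6 0 0 0;0 0 0 -1.8 0 0 0;0 0 0 -1.95 0 0 0;0 0 0 -2.1 0 0 0;0 0 0 -2.2 0 0 0;0 0 0 -2.2 0 0 0"

```text
time_s: 37.62
tcp_pos: [0.5394, 0.004, 0.0789]
tcp_rot: [[0.995, 0.105, 0.001], [0.105, -0.995, -0.002], [0.001, 0.002, -1.0]]
ft_force: [9.2, -5.1, -27.1]
grip_width: 0.0321
```

Run:
```python
from h import *
s=readout.read_state();print(s['tcp_pos'],s['grip_width'],s['ft_force'],s['time_s'])
```

```text
[0.53939689 0.00402045 0.07888635] 0.03211966147726197 [  9.20352982  -5.07543847 -27.1013632 ] 37.6167
```

The knob is fully out: 18.4 mm of travel, ending against the stop at 27 N. I hold for over 3 s.

Emit:
apply_moves:
  targets: "0 0 0 0.1 0 0 0;0 0 0 0.1 0 0 0;0 0 0 0.1 0 0 0;0 0 0 0.1 0 0 0;0 0 0 0.1 0 0 0;0 0 0 0.1 0 0 0;0 0 0 0.1 0 0 0;0 0 0 0.1 0 0 0;0 0 0 0.1 0 0 0;0 0 0 0.1 0 0 0;0 0 0 0.1 0 0 0;0 0 0 0.1 0 0 0"

```text
time_s: 38.62
tcp_pos: [0.5394, 0.004, 0.0788]
tcp_rot: [[0.995, 0.105, 0.001], [0.105, -0.995, -0.002], [0.001, 0.002, -1.0]]
ft_force: [6.7, -3.6, -20.3]
grip_width: 0.0322
```

Emit:
apply_moves:
  targets: "0 0 0 0 0 0 0;0 0 0 0 0 0 0;0 0 0 0 0 0 0;0 0 0 0 0 0 0;0 0 0 0 0 0 0;0 0 0 0 0 0 0;0 0 0 0 0 0 0;0 0 0 0 0 0 0;0 0 0 0 0 0 0;0 0 0 0 0 0 0;0 0 0 0 0 0 0;0 0 0 0 0 0 0"

```text
time_s: 39.62
tcp_pos: [0.5394, 0.004, 0.0788]
tcp_rot: [[0.995, 0.105, 0.001], [0.105, -0.995, -0.002], [0.001, 0.002, -1.0]]
ft_force: [6.2, -4.6, -18.6]
grip_width: 0.0316
```

Emit:
apply_moves:
  targets: "0 0 0 0 0 0 0;0 0 0 0 0 0 0;0 0 0 0 0 0 0;0 0 0 0 0 0 0;0 0 0 0 0 0 0;0 0 0 0 0 0 0;0 0 0 0 0 0 0;0 0 0 0 0 0 0;0 0 0 0 0 0 0;0 0 0 0 0 0 0;0 0 0 0 0 0 0;0 0 0 0 0 0 0"

```text
time_s: 40.62
tcp_pos: [0.5394, 0.004, 0.0788]
tcp_rot: [[0.995, 0.105, 0.001], [0.105, -0.995, -0.002], [0.001, 0.002, -1.0]]
ft_force: [5.9, -4.6, -18.7]
grip_width: 0.0321
```

Emit:
apply_moves:
  targets: "0 0 0 0 0 0 0;0 0 0 0 0 0 0;0 0 0 0 0 0 0;0 0 0 0 0 0 0;0 0 0 0 0 0 0;0 0 0 0 0 0 0;0 0 0 0 0 0 0;0 0 0 0 0 0 0;0 0 0 0 0 0 0;0 0 0 0 0 0 0;0 0 0 0 0 0 0;0 0 0 0 0 0 0"

```text
time_s: 41.62
tcp_pos: [0.5394, 0.004, 0.0787]
tcp_rot: [[0.995, 0.105, 0.001], [0.105, -0.995, -0.002], [0.001, 0.002, -1.0]]
ft_force: [6.5, -4.9, -19.0]
grip_width: 0.0318
```

Run:
```python
from h import *
c=shot('side');e=shot('scene')
s=readout.read_state();print(s['tcp_pos'],s['grip_width'],s['ft_force'],s['time_s'])
red,org,drk=carv(c)
for ce,a,mm in blobs(red,12):
    x=ray(c,*ce,.09)
    if abs(x[1])<.1 and x[0]>.4: print(ce,a,x)
```

```text
[0.53940492 0.00405223 0.07874681] 0.03190383892279112 [  6.02021568  -5.46326003 -18.51161132] 41.7167
[262.87671233 192.26027397] 73 [0.54820378 0.00727542 0.09      ]
```

Four seconds with the lamp on. Now I push the knob back in, slightly past zero, until force shows it is home.

Emit:
apply_moves:
  targets: "0 0 0 0.4 0 0 0;0 0 0 0.7 0 0 0;0 0 0 1 0 0 0;0 0 0 1.3 0 0 0;0 0 0 1.6 0 0 0;0 0 0 1.8 0 0 0;0 0 0 2 0 0 0;0 0 0 2.15 0 0 0;0 0 0 2.3 0 0 0;0 0 0 2.4 0 0 0;0 0 0 2.4 0 0 0"

```text
time_s: 42.63
tcp_pos: [0.5396, 0.0041, 0.0602]
tcp_rot: [[0.995, 0.104, 0.003], [0.104, -0.995, -0.0], [0.003, 0.0, -1.0]]
ft_force: [-5.9, -4.5, 36.8]
grip_width: 0.0317
```

Run:
```python
from h import *
s=readout.read_state();print(s['tcp_pos'],s['grip_width'],s['ft_force'],s['time_s'])
```

```text
[0.53958277 0.00405059 0.06020409] 0.03167440030547673 [-5.94842858 -4.53696868 36.7894112 ] 42.6333
```

Emit:
apply_moves:
  targets: "0.8 0 0 0 0 0 0;0.8 0 0 0 0 0 0;0.8 0 0 0 0 0 0;0.8 0 0 -2 0 0 0;0.8 0 0 -6 0 0 0;0.8 0 0 -10 0 0 0;0.8 0 1.3 -14 0 0 0;0.8 -0.5 1.5 -16 0 0 0;0.8 -0.5 1.5 -16 0 0 0;0.8 -0.5 1.5 -16 0 0 0"

```text
time_s: 43.47
tcp_pos: [0.5352, -0.0099, 0.2166]
tcp_rot: [[0.994, 0.105, 0.001], [0.105, -0.994, 0.001], [0.001, -0.0, -1.0]]
ft_force: [-0.6, 0.4, 0.2]
grip_width: 0.0682
```

Run:
```python
from h import *
c=shot('wrist');d=shot('scene');e=shot('side')
im=np.hstack([cv2.resize(c['image'][80:230,170:370],(400,300),interpolation=2),cv2.resize(e['image'][180:210,240:280],(400,300),interpolation=2)])
cv2.imwrite('pics/o.png',im[:,:,::-1])
for n,q in(('wrist',c),('scene',d),('side',e)):
    red,org,drk=carv(q)
    for ce,a,mm in blobs(red,20):
        x=ray(q,*ce,.076)
        if abs(x[1])<.1 and x[0]>.4: print(n,ce,a,x,'expect in/out',proj(q,(.539,.002,.076)),proj(q,(.539,.002,.094)))
mv((.3755,-.287,.2,5.6),(.3755,-.287,.059,5.6))
```

```text
wrist [255.65490196 169.32254902] 1020 [5.38961377e-01 5.16468930e-04 7.60000000e-02] expect in/out [255.87136378 167.78072339] [256.24658747 171.92976742]
scene [248.69230769 208.61538462] 65 [ 0.54124034 -0.00074266  0.076     ] expect in/out [249.6805317  208.61690056] [249.59294422 206.07556363]
side [261.76923077 197.12087912] 91 [0.54131133 0.0039957  0.076     ] expect in/out [261.57727736 197.76245233] [261.57740575 193.36775294]
(0.3755, -0.287, 0.2, 5.6) -> -18.7 25.88 1.49 -0.0 0.003 0.008  |d|cm 32.0
(0.3755, -0.287, 0.059, 5.6) -> -18.65 25.89 15.59 -0.0 0.003 0.008  |d|cm 35.5
```

All three cameras agree the knob is in. Back to the handle.

Emit:
apply_moves:
  targets: "0.35 -2 3 0 0 0 0;0.35 -4 6 0 0 0 0;0.35 -6.5 9 0 0 0 0;0.35 -8.7 12 0 0 0 0;0.35 -11 15.2 0 0 0 0;0.35 -13 18.2 0 0 0 0;0.35 -15 21.2 0 0 0 0;0.35 -17 24 0 0 0 0;0.35 -18.7 25.7 0 0 0 0;0.35 -18.7 25.7 2 0 0 0;0.35 -18.7 25.7 4 0 0 0;0.35 -18.7 25.7 6 0 0 0"

```text
time_s: 44.62
tcp_pos: [0.3755, -0.2857, 0.1542]
tcp_rot: [[0.995, 0.104, -0.001], [0.104, -0.995, 0.001], [-0.001, -0.001, -1.0]]
ft_force: [-0.6, 0.6, 0.0]
grip_width: 0.0297
```

Run:
```python
from h import *
mv((.3755,-.287,.059,5.6))
```

```text
(0.3755, -0.287, 0.059, 5.6) -> 0.0 0.14 9.52 -0.001 0.001 0.006  |d|cm 9.5
```

Emit:
apply_moves:
  targets: "0.35 0 0 2.5 0 0 0;0.35 0 0 5 0 0 0;0.35 0 0 7 0 0 0;0.35 0 0 8.5 0 0 0;0.35 0 0 9.3 0 0 0;0.35 0 0 9.4 0 0 0;0 0 0 9.4 0 0 0;0 0 0 9.4 0 0 0;0 0 0 9.4 0 0 0;0 0 0 9.4 0 0 0;0 0 0 9.4 0 0 0"
  squeeze: 30

```text
time_s: 45.53
tcp_pos: [0.3755, -0.2859, 0.0625]
tcp_rot: [[0.995, 0.104, -0.001], [0.104, -0.995, -0.0], [-0.001, 0.0, -1.0]]
ft_force: [-4.6, -0.4, -1.1]
grip_width: 0.011
```

```bash
python3 -c "
from h import *
arc(np.arange(0,.65,.04))"
```

```text
th now 0.015533636303880823 radius 0.2261065976738435 F [-4.6 -0.4 -1.1] w 0.010998057406783716
0.0 [-0.   -0.    0.35]
0.04 [ 0.02  0.   -0.55]
0.08 [ 0.07  0.   -1.46]
0.12 [ 0.16  0.   -2.35]
0.16 [ 0.28  0.   -3.25]
0.2 [ 0.45  0.   -4.14]
0.24 [ 0.64  0.01 -5.02]
0.28 [ 0.87  0.01 -5.9 ]
0.32 [ 1.14  0.01 -6.76]
0.36 [ 1.44  0.01 -7.61]
0.4 [ 1.78  0.01 -8.45]
0.44 [ 2.14  0.02 -9.28]
0.48 [  2.55   0.02 -10.09]
0.52 [  2.98   0.02 -10.88]
0.56 [  3.44   0.03 -11.66]
0.6 [  3.94   0.03 -12.41]
0.64 [  4.46   0.03 -13.15]
```

Emit:
apply_moves:
  targets: "0 0.02 0 -0.4 0 0 0;0 0.05 0 -1.2 0 0 0;0 0.14 0 -2.1 0 0 0;0 0.25 0 -3 0 0 0;0 0.4 0 -3.9 0 0 0;0 0.6 0 -4.8 0 0 0;0 0.85 0 -5.8 0 0 0;0 1.14 0 -6.76 0 0 0;0 1.44 0 -7.6 0 0 0;0 1.78 0 -8.45 0 0 0;0 2.14 0 -9.3 0 0 0;0 2.55 0 -10.1 0 0 0"

```text
time_s: 46.53
tcp_pos: [0.3987, -0.2836, 0.1644]
tcp_rot: [[0.995, 0.104, -0.004], [0.104, -0.995, -0.0], [-0.004, -0.0, -1.0]]
ft_force: [-10.8, -3.0, -1.1]
grip_width: 0.0107
```

```bash
python3 -c "
from h import *
arc(np.arange(.45,1.15,.05))"
```

```text
th now 0.4794755120666948 radius 0.22851618936235987 F [-10.8  -3.   -1.1] w 0.010710265136337709
0.45 [-0.3 -0.   0.6]
0.5 [ 0.22  0.   -0.41]
0.55 [ 0.78  0.   -1.39]
0.6 [ 1.39  0.01 -2.34]
0.65 [ 2.05  0.01 -3.26]
0.7 [ 2.75  0.02 -4.14]
0.75 [ 3.5   0.02 -4.99]
0.8 [ 4.28  0.03 -5.8 ]
0.85 [ 5.11  0.03 -6.57]
0.9 [ 5.98  0.04 -7.3 ]
0.95 [ 6.88  0.04 -7.98]
1.0 [ 7.81  0.05 -8.62]
1.05 [ 8.77  0.05 -9.21]
1.1 [ 9.76  0.06 -9.75]
```

Emit:
apply_moves:
  targets: "0 0.3 0 -0.8 0 0 0;0 0.65 0 -1.4 0 0 0;0 1.25 0 -2.35 0 0 0;0 1.9 0 -3.25 0 0 0;0 2.6 0 -4.1 0 0 0;0 3.35 0 -4.95 0 0 0;0 4.1 0 -5.75 0 0 0;0 4.95 0 -6.5 0 0 0;0 5.8 0 -7.25 0 0 0;0 6.7 0 -7.9 0 0 0;0 7.65 0 -8.55 0 0 0;0 8.6 0 -9.15 0 0 0"

```text
time_s: 47.53
tcp_pos: [0.4818, -0.2757, 0.258]
tcp_rot: [[0.995, 0.102, -0.007], [0.102, -0.995, -0.001], [-0.007, 0.0, -1.0]]
ft_force: [-16.2, -0.3, 17.6]
grip_width: 0.011
```

```bash
python3 -c "
from h import *
arc(np.arange(1.05,1.68,.05))"
```

```text
th now 1.0311083420108782 radius 0.23195973959406063 F [-16.2  -0.3  17.6] w 0.011001458626150918
1.05 [ 0.37  0.   -0.22]
1.1 [ 1.36  0.01 -0.76]
1.15 [ 2.37  0.01 -1.26]
1.2 [ 3.41  0.02 -1.7 ]
1.25 [ 4.47  0.02 -2.09]
1.3 [ 5.55  0.03 -2.43]
1.35 [ 6.64  0.03 -2.71]
1.4 [ 7.75  0.04 -2.94]
1.45 [ 8.87  0.04 -3.11]
1.5 [ 9.99  0.05 -3.23]
1.55 [11.12  0.05 -3.29]
1.6 [12.25  0.06 -3.29]
1.65 [13.38  0.07 -3.24]
```

Emit:
apply_moves:
  targets: "0 0.2 0 -0.4 0 0 0;0 0.7 0 -0.75 0 0 0;0 1.5 0 -1.15 0 0 0;0 2.4 0 -1.55 0 0 0;0 3.4 0 -2 0 0 0;0 4.4 0 -2.35 0 0 0;0 5.4 0 -2.7 0 0 0;0 6.4 0 -2.95 0 0 0;0 7.3 0 -3.15 0 0 0;0 8.2 0 -3.3 0 0 0;0 9 0 -3.4 0 0 0;0 9.6 0 -3.45 0 0 0"

```text
time_s: 48.53
tcp_pos: [0.5835, -0.2657, 0.292]
tcp_rot: [[0.995, 0.104, 0.004], [0.104, -0.995, -0.004], [0.003, 0.005, -1.0]]
ft_force: [-1.5, -4.7, -1.0]
grip_width: 0.0105
```

```bash
python3 -c "
from h import *
arc(np.arange(1.5,1.68,.03))"
```

```text
th now 1.4972233235819714 radius 0.2336223810504311 F [-1.5 -4.7 -1. ] w 0.010477323111939205
1.5 [ 0.06  0.   -0.  ]
1.53 [ 0.74  0.01 -0.04]
1.56 [ 1.42  0.01 -0.06]
1.59 [ 2.1   0.01 -0.05]
1.62 [ 2.77  0.02 -0.02]
1.65 [3.45 0.02 0.02]
```

Emit:
apply_moves:
  targets: "0 0.5 0 -0.02 0 0 0;0 1 0 -0.05 0 0 0;0 1.5 0 -0.05 0 0 0;0 2 0 -0.05 0 0 0;0 2.4 0 -0.04 0 0 0;0 2.8 0 -0.02 0 0 0;0 3.1 0 0 0 0 0;0 3.4 0 0.02 0 0 0;0 3.6 0 0.04 0 0 0;0 3.8 0 0.05 0 0 0;0 4 0 0.05 0 0 0;0 4 0 0.05 0 0 0"

```text
time_s: 49.53
tcp_pos: [0.6205, -0.2622, 0.2908]
tcp_rot: [[0.995, 0.103, -0.002], [0.103, -0.995, -0.004], [-0.002, 0.004, -1.0]]
ft_force: [-8.3, -3.5, 7.4]
grip_width: 0.0105
```

```bash
python3 -c "
from h import *
arc([1.66])"
```

```text
th now 1.657209409730134 radius 0.2326260769501779 F [-8.3 -3.5  7.4] w 0.010495118144699455
1.66 [0.06 0.   0.01]
```

Emit:
apply_moves:
  targets: "0 0.2 0 0 0 0 0;0 0.35 0 0 0 0 0;0 0.45 0 0 0 0 0;0 0.45 0 0 0 0 0"

```text
time_s: 49.87
tcp_pos: [0.6206, -0.2622, 0.2907]
tcp_rot: [[0.995, 0.101, -0.01], [0.101, -0.995, -0.003], [-0.011, 0.002, -1.0]]
ft_force: [-17.7, -1.2, 12.3]
grip_width: 0.0107
```

Emit:
apply_moves:
  targets: "0 -0.4 0 0 0 0 0;0 -0.4 0 0 0 0 0;0.35 -0.4 0 0 0 0 0;0.35 -0.4 0 0 0 0 0;0.35 -0.4 0 0 0 0 0;0.35 -0.4 0 -3 0 0 0;0.35 -0.4 0 -6 0 0 0;0.35 -0.4 0 -8 0 0 0;1 -2 0 -8 0 0 -0.1;1 -6 0 -8 0 0 -0.2;1 -10 0 -8 0 0 -0.3;1 -14 0 -8 0 0 -0.4"

```text
time_s: 50.87
tcp_pos: [0.4871, -0.273, 0.3685]
tcp_rot: [[0.871, 0.49, 0.001], [0.49, -0.871, -0.0], [0.001, 0.001, -1.0]]
ft_force: [0.2, -0.4, 0.4]
grip_width: 0.0765
```

Run:
```python
from h import *
mv((.46,-.26,.31,95.6))
```

```text
(0.46, -0.26, 0.31, 95.6) -> -1.73 -2.47 5.84 0.001 -0.0 -1.156  |d|cm 6.6
```

The lid is back on its stop: force rose to 17.7 N with no further motion. Now I look into the chest.

Emit:
apply_moves:
  targets: "1 -1.7 -2.5 3 0 0 -1.156;1 -1.7 -2.5 5.8 0 0 -1.156;1 -1.7 -2.5 5.8 0 0 -1.156;1 -1.7 -2.5 5.8 0 0 -1.156;1 -1.7 -2.5 5.8 0 0 -1.156;1 -1.7 -2.5 5.8 0 0 -1.156;1 -1.7 -2.5 5.8 0 0 -1.156;1 -1.7 -2.5 5.8 0 0 -1.156;1 -1.7 -2.5 5.8 0 0 -1.156;1 -1.7 -2.5 5.8 0 0 -1.156;1 -1.7 -2.5 5.8 0 0 -1.156;1 -1.7 -2.5 5.8 0 0 -1.156"

```text
time_s: 51.87
tcp_pos: [0.4613, -0.26, 0.3108]
tcp_rot: [[-0.09, 0.996, 0.001], [0.996, 0.09, -0.0], [-0.0, 0.001, -1.0]]
ft_force: [0.4, 0.6, 0.1]
grip_width: 0.0854
```

Run:
```python
from h import *
c=shot('wrist'); d=shot('scene')
im=np.hstack([cv2.resize(c['image'],(400,300)),cv2.resize(d['image'][110:230,130:290],(400,300),interpolation=2)])
cv2.imwrite('pics/p.png',im[:,:,::-1])
red,org,drk=carv(c)
for n,m in(('org',org),('drk',drk)):
    for ce,a,mm in blobs(m[:235],40):
        M=np.zeros(m.shape,bool);M[:235]=mm; r=axis(c,M,.045)
        if .4<r[0][0]<.6 and r[0][1]<-.05: print(n,np.round(ce),a,r)
mv((.491,-.17,.16,95),(.491,-.17,.028,95))
```

```text
org [318. 145.] 50 (array([ 0.4373, -0.1723]), array([0.01 , 0.008]), 8.5)
org [315. 171.] 112 (array([ 0.4725, -0.171 ]), array([0.007, 0.027]), -84.8)
org [165. 186.] 104 (array([ 0.5114, -0.3738]), array([0.026, 0.01 ]), 8.8)
org [314. 197.] 87 (array([ 0.5085, -0.1677]), array([0.006, 0.026]), -84.8)
org [172. 221.] 90 (array([ 0.5628, -0.3624]), array([0.02 , 0.011]), 1.3)
org [313. 223.] 41 (array([ 0.5455, -0.1637]), array([0.012, 0.007]), 8.5)
drk [248. 116.] 312 (array([ 0.408 , -0.2763]), array([0.004, 0.2  ]), -84.8)
drk [358. 175.] 239 (array([ 0.4829, -0.1121]), array([0.152, 0.005]), 4.8)
drk [257. 195.] 1274 (array([ 0.5115, -0.2451]), array([0.104, 0.029]), 5.9)
drk [132. 224.] 75 (array([ 0.5688, -0.4205]), array([0.037, 0.006]), 5.8)
(0.491, -0.17, 0.16, 95) -> 8.72 3.78 15.08 0.001 0.001 0.002  |d|cm 17.8
(0.491, -0.17, 0.028, 95) -> 8.73 3.77 28.28 0.001 0.001 0.002  |d|cm 29.8
```

View pics/p.png

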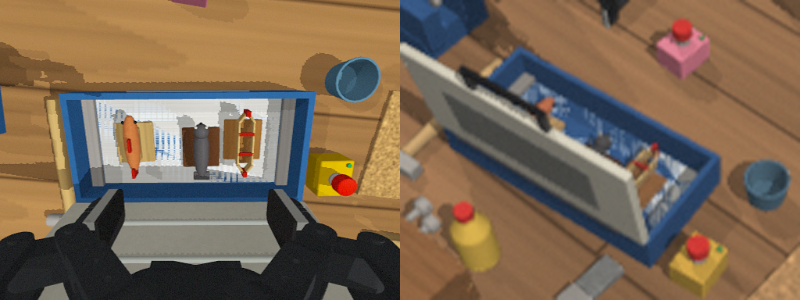

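The seal has been knocked about 3 cm towards the canoe and now sits at (0.5115,-0.245), still upright. The salmon at (133,145) and canoe at (245,143) in the left panel have not moved. I fetch the canoe first, with a narrower opening.

Emit:
apply_moves:
  targets: "0.75 3 1.3 4 0 0 0;0.75 6 2.6 8 0 0 0;0.75 8.7 3.7 12 0 0 0;0.75 8.8 3.8 16 0 0 0;0.75 8.8 3.8 20 0 0 0;0.75 8.8 3.8 23 0 0 0;0.75 8.8 3.8 25.5 0 0 0;0.75 8.8 3.8 27.3 0 0 0;0.75 8.8 3.8 28.2 0 0 0;0.75 8.8 3.8 28.3 0 0 0;0 8.8 3.8 28.3 0 0 0;0 8.8 3.8 28.3 0 0 0"
  squeeze: 60

```text
time_s: 52.97
tcp_pos: [0.4919, -0.17, 0.029]
tcp_rot: [[-0.09, 0.996, 0.003], [0.996, 0.09, -0.001], [-0.002, 0.003, -1.0]]
ft_force: [-1.1, -0.9, -0.4]
grip_width: 0.0408
```

Emit:
apply_moves:
  targets: "0 0 0 0 0 0 0;0 0 0 0 0 0 0;0 0 0 0 0 0 0;0 0 0 0 0 0 0;0 0 0 0 0 0 0"

```text
time_s: 53.38
tcp_pos: [0.492, -0.1701, 0.0294]
tcp_rot: [[-0.09, 0.996, 0.004], [0.996, 0.09, -0.002], [-0.002, 0.004, -1.0]]
ft_force: [-0.1, 0.0, 6.7]
grip_width: 0.0268
```

Run:
```python
from h import *
s=readout.read_state();print(s['tcp_pos'],s['grip_width'],s['ft_force'],s['time_s'])
mv((.491,-.17,.19,95),(.48,.375,.18,90))
```

```text
[ 0.49201976 -0.17007901  0.02943245] 0.02684663080478097 [-0.12518852  0.03291578  6.67092614] 53.3833
(0.491, -0.17, 0.19, 95) -> -0.01 -0.04 -16.06 0.004 0.002 0.003  |d|cm 16.1
(0.48, 0.375, 0.18, 90) -> 54.37 3.75 -15.15 0.004 0.002 0.09  |d|cm 56.6
```

Emit:
apply_moves:
  targets: "0 0 0 -1 0 0 0;0 0 0 -3 0 0 0;0 0 0 -7 0 0 0;0 0 0 -11 0 0 0;0 1 0 -15 0 0 0;0 4 0.2 -16 0 0 0.01;0 8 0.5 -16 0 0 0.02;0 12 0.8 -16 0 0 0.03;0 16 1.1 -16 0 0 0.04;0 20 1.4 -16 0 0 0.05;0 24 1.7 -16 0 0 0.06;0 28 2 -16 0 0 0.07"

```text
time_s: 54.38
tcp_pos: [0.4848, 0.1129, 0.1887]
tcp_rot: [[-0.019, 1.0, 0.002], [1.0, 0.019, -0.0], [-0.0, 0.002, -1.0]]
ft_force: [0.8, -0.6, -1.5]
grip_width: 0.0269
```

Emit:
apply_moves:
  targets: "0 4 0.3 0 0 0 0;0 8 0.6 0 0 0 0;0 12 0.8 0 0 0 0;0 16 1.1 0 0 0 0;0 20 1.3 0 0 0 0;0 23.5 1.5 0 0 0 0;0 26 1.6 0.5 0 0 0;0 26.4 1.7 3 0 0 0;0 26.4 1.7 6 0 0 0;0 26.4 1.7 9 0 0 0;0 26.4 1.7 11.5 0 0 0;0 26.4 1.7 12.5 0 0 0"

```text
time_s: 55.38
tcp_pos: [0.4949, 0.3737, 0.0597]
tcp_rot: [[-0.02, 1.0, -0.004], [1.0, 0.02, -0.004], [-0.004, -0.004, -1.0]]
ft_force: [-1.0, -0.8, -1.4]
grip_width: 0.0266
```

Run:
```python
from h import *
s=readout.read_state();print(s['tcp_pos'],s['grip_width'],s['ft_force'],s['time_s'])
mv((.48,.375,.0254,90))
```

```text
[0.49493574 0.37372915 0.05968058] 0.026620795144304425 [-1.04726175 -0.84149757 -1.40030856] 55.3833
(0.48, 0.375, 0.0254, 90) -> 0.17 -1.48 3.43 -0.004 0.004 0.02  |d|cm 3.7
```

Emit:
apply_moves:
  targets: "0 0 -0.5 1 0 0 0;0 0 -1 2 0 0 0;0 0 -1.2 2.7 0 0 0;0 0 -1.2 3.1 0 0 0;0 0 -1.2 3.4 0 0 0;0 0 -1.2 3.5 0 0 0;0 0 -1.2 3.5 0 0 0"

```text
time_s: 55.97
tcp_pos: [0.4857, 0.3752, 0.0278]
tcp_rot: [[-0.02, 1.0, 0.001], [1.0, 0.02, -0.0], [-0.0, 0.001, -1.0]]
ft_force: [0.1, -0.3, -0.9]
grip_width: 0.0269
```

Run:
```python
from h import *
s=readout.read_state();print(s['tcp_pos'],s['grip_width'],s['ft_force'],s['time_s'])
```

```text
[0.48569889 0.37521686 0.02781617] 0.026887908653356198 [ 0.14258847 -0.3250115  -0.86382267] 55.9667
```

Emit:
apply_moves:
  targets: "0 0 0 0.15 0 0 0;0 0 0 0.3 0 0 0;0 0 0 0.3 0 0 0;0.75 0 0 0.2 0 0 0;0.75 0 0 0.2 0 0 0;0.75 0 0 0.2 0 0 0;0.75 0 0 -3 0 0 0;0.75 0 0 -7 0 0 0;0.75 0 0 -11 0 0 0;1 0 0 -15 0 0 0;1 -3 0 -18 0 0 0;1 -7 0 -18 0 0 0"

```text
time_s: 56.97
tcp_pos: [0.489, 0.3116, 0.2139]
tcp_rot: [[-0.027, 1.0, 0.011], [1.0, 0.027, 0.01], [0.01, 0.011, -1.0]]
ft_force: [1.9, -0.3, -0.5]
grip_width: 0.0851
```

Run:
```python
from h import *
mv((.5105,-.246,.19,95.9))
```

```text
(0.5105, -0.246, 0.19, 95.9) -> -55.81 0.63 1.85 0.012 -0.009 -0.076  |d|cm 55.8
```

Emit:
apply_moves:
  targets: "1 -4 0 0 0 0 -0.01;1 -8 0 0 0 0 -0.02;1 -12 0.1 0 0 0 -0.03;1 -16 0.1 0 0 0 -0.04;1 -20 0.2 0 0 0 -0.05;1 -24 0.2 0 0 0 -0.06;1 -28 0.3 0 0 0 -0.076;1 -32 0.4 0 0 0 -0.076;1 -36 0.4 0 0 0 -0.076;1 -40 0.5 0 0 0 -0.076;1 -44 0.5 0 0 0 -0.076;1 -48 0.6 0 0 0 -0.076"

```text
time_s: 57.97
tcp_pos: [0.5016, -0.1765, 0.2078]
tcp_rot: [[-0.096, 0.995, 0.001], [0.995, 0.096, -0.001], [-0.001, 0.0, -1.0]]
ft_force: [0.7, 0.7, 0.3]
grip_width: 0.0856
```

Emit:
apply_moves:
  targets: "1 -3 0 0 0 0 0;1 -6 0 1 0 0 0;1 -7 0 3 0 0 0;1 -7 0 5 0 0 0;1 -7 0 5 0 0 0"

```text
time_s: 58.38
tcp_pos: [0.5061, -0.2445, 0.1543]
tcp_rot: [[-0.094, 0.996, -0.006], [0.996, 0.094, 0.002], [0.002, -0.006, -1.0]]
ft_force: [-1.2, -0.1, -0.6]
grip_width: 0.0852
```

Run:
```python
from h import *
c=shot('wrist','q')
red,org,drk=carv(c)
for n,m in(('drk',drk),('org',org)):
  for ce,a,mm in blobs(m[:240],200):
    M=np.zeros(m.shape,bool);M[:240]=mm; print(n,ce,a,axis(c,M,.045))
mv((.5105,-.246,.028,95.9))
```

```text
drk [ 21.17473339 120.40401969] 2438 (array([ 0.4679, -0.4309]), array([0.061, 0.026]), 5.4)
drk [418.38652678 134.4533407 ] 1811 (array([ 0.4724, -0.1084]), array([0.132, 0.026]), 5.5)
drk [248.06793478 189.1107337 ] 2944 (array([ 0.5066, -0.252 ]), array([0.091, 0.045]), 5.3)
drk [ 44.73414634 232.34634146] 410 (array([ 0.559 , -0.4221]), array([0.018, 0.026]), -84.7)
org [ 94.20396601 183.06515581] 353 (array([ 0.5123, -0.3758]), array([0.026, 0.011]), 9.0)
(0.5105, -0.246, 0.028, 95.9) -> -0.28 0.36 12.8 -0.004 -0.002 -0.008  |d|cm 12.8
```

Emit:
apply_moves:
  targets: "1 -0.3 0.3 4 0 0 0;1 -0.3 0.3 7.5 0 0 0;1 -0.3 0.3 10 0 0 0;1 -0.3 0.3 12 0 0 0;1 -0.3 0.3 12.8 0 0 0;1 -0.3 0.3 12.8 0 0 0;0.3 -0.3 0.3 12.8 0 0 0;0.3 -0.3 0.3 12.8 0 0 0;0 -0.3 0.3 12.8 0 0 0;0 -0.3 0.3 12.8 0 0 0;0 -0.3 0.3 12.8 0 0 0;0 -0.3 0.3 12.8 0 0 0"

```text
time_s: 59.43
tcp_pos: [0.513, -0.2474, 0.031]
tcp_rot: [[-0.096, 0.995, 0.002], [0.995, 0.096, -0.001], [-0.002, 0.002, -1.0]]
ft_force: [-1.5, 0.6, 5.7]
grip_width: 0.0268
```

Emit:
apply_moves:
  targets: "0 0 0 0 0 0 0;0 0 0 0 0 0 0;0 0 0 0 0 0 0"

```text
time_s: 59.68
tcp_pos: [0.513, -0.2473, 0.031]
tcp_rot: [[-0.096, 0.995, 0.002], [0.995, 0.096, -0.001], [-0.002, 0.002, -1.0]]
ft_force: [-0.3, 0.9, 5.8]
grip_width: 0.0269
```

Run:
```python
from h import *
s=readout.read_state();print(s['tcp_pos'],s['grip_width'],s['ft_force'],s['time_s'])
mv((.482,.27,.19,90))
```

```text
[ 0.51297988 -0.24734637  0.03097728] 0.02686743713342385 [-0.33424078  0.87072627  5.80724514] 59.6833
(0.482, 0.27, 0.19, 90) -> 51.77 1.92 -15.98 0.002 0.002 0.096  |d|cm 54.2
```

Emit:
apply_moves:
  targets: "0 0 0 -1 0 0 0;0 0 0 -3 0 0 0;0 0 0 -7 0 0 0;0 0 0 -11 0 0 0;0 1 0 -15 0 0 0;0 4 0.1 -16 0 0 0.01;0 8 0.2 -16 0 0 0.02;0 12 0.4 -16 0 0 0.03;0 16 0.6 -16 0 0 0.04;0 20 0.8 -16 0 0 0.06;0 24 0.9 -16 0 0 0.08;0 28 1 -16 0 0 0.095"

```text
time_s: 60.68
tcp_pos: [0.4945, 0.0345, 0.1903]
tcp_rot: [[0.0, 1.0, 0.001], [1.0, -0.0, -0.001], [-0.001, 0.001, -1.0]]
ft_force: [1.0, 0.2, -1.3]
grip_width: 0.0269
```

Run:
```python
from h import *
c=shot('scene'); s=readout.read_state();print(s['grip_width'])
red,org,drk=carv(c)
for ce,a,mm in blobs(red|org,12):
    x=ray(c,*ce,.04)
    if .3<x[0]<.65 and .1<x[1]<.5: print('red',np.round(ce),a,axis(c,mm,.04))
mv((.482,.27,.19,90),(.482,.27,.03,90))
```

```text
0.02708548331145548
red [347. 259.] 18 (array([0.4629, 0.3725]), array([0.008, 0.024]), -88.7)
red [342. 266.] 21 (array([0.4988, 0.3728]), array([0.009, 0.028]), -88.1)
red [336. 275.] 13 (array([0.5377, 0.3746]), array([0.018, 0.007]), 9.2)
(0.482, 0.27, 0.19, 90) -> 22.44 -0.91 0.18 0.001 -0.007 0.012  |d|cm 22.5
(0.482, 0.27, 0.03, 90) -> 22.34 -0.92 16.18 0.001 -0.007 0.012  |d|cm 27.6
```

Emit:
apply_moves:
  targets: "0 4 -0.2 0 0 0 0;0 8 -0.3 0 0 0 0;0 12 -0.5 0 0 0 0;0 16 -0.7 0 0 0 0;0 20 -0.8 0 0 0 0;0 22.2 -0.9 1 0 0 0;0 22.2 -0.9 4 0 0 0;0 22.2 -0.9 7 0 0 0;0 22.2 -0.9 10 0 0 0;0 22.2 -0.9 12.5 0 0 0;0 22.2 -0.9 14 0 0 0;0 22.2 -0.9 15 0 0 0"

```text
time_s: 61.73
tcp_pos: [0.485, 0.2538, 0.0379]
tcp_rot: [[-0.001, 1.0, -0.002], [1.0, 0.001, -0.002], [-0.002, -0.002, -1.0]]
ft_force: [-0.3, -0.5, -0.5]
grip_width: 0.0269
```

Emit:
apply_moves:
  targets: "0 0 0 0.4 0 0 0;0 0 0 0.8 0 0 0;0 0 0 1.1 0 0 0;0 0 0 1.2 0 0 0;0 0 0 1.2 0 0 0"

```text
time_s: 62.15
tcp_pos: [0.4864, 0.2548, 0.028]
tcp_rot: [[-0.001, 1.0, 0.001], [1.0, 0.001, -0.0], [-0.0, 0.001, -1.0]]
ft_force: [-0.4, -0.8, -1.2]
grip_width: 0.0265
```

Run:
```python
from h import *
s=readout.read_state();print(s['tcp_pos'],s['grip_width'],s['ft_force'],s['time_s'])
```

```text
[0.48636532 0.25480844 0.02800459] 0.026510501648886933 [-0.43697859 -0.77120003 -1.24041677] 62.15
```

Emit:
apply_moves:
  targets: "0 0 0 0.1 0 0 0;0 0 0 0.15 0 0 0;0.75 0 0 0.1 0 0 0;0.75 0 0 0.1 0 0 0;0.75 0 0 0.1 0 0 0;0.75 0 0 -3 0 0 0;0.75 0 0 -7 0 0 0;0.75 0 0 -11 0 0 0;1 0 0 -15 0 0 0;1 -3 0 -17 0 0 0;1 -7 0 -17 0 0 0;1 -11 0 -17 0 0 0"

```text
time_s: 63.15
tcp_pos: [0.4869, 0.1449, 0.1994]
tcp_rot: [[-0.004, 1.0, 0.005], [1.0, 0.004, 0.001], [0.001, 0.005, -1.0]]
ft_force: [0.6, -0.1, -1.2]
grip_width: 0.0857
```

Run:
```python
from h import *
mv((.512,-.37,.19,95.6))
```

```text
(0.512, -0.37, 0.19, 95.6) -> -51.5 2.28 0.9 0.005 -0.001 -0.093  |d|cm 51.6
```

Emit:
apply_moves:
  targets: "1 -4 0.2 0 0 0 -0.01;1 -8 0.4 0 0 0 -0.02;1 -12 0.6 0 0 0 -0.03;1 -16 0.8 0 0 0 -0.04;1 -20 1 0 0 0 -0.05;1 -24 1.2 0 0 0 -0.06;1 -28 1.4 0 0 0 -0.07;1 -32 1.6 0 0 0 -0.08;1 -36 1.8 0 0 0 -0.09;1 -40 1.9 0 0 0 -0.09;1 -44 2 0 0 0 -0.09;1 -48 2.2 0 0 0 -0.09"

```text
time_s: 64.15
tcp_pos: [0.5079, -0.3373, 0.1978]
tcp_rot: [[-0.091, 0.996, 0.0], [0.996, 0.091, -0.0], [-0.0, 0.0, -1.0]]
ft_force: [-0.2, -0.2, -0.3]
grip_width: 0.0853
```

Emit:
apply_moves:
  targets: "1 -2 0 0 0 0 0;1 -3.5 0.2 2 0 0 0;1 -3.5 0.2 4 0 0 0;1 -3.5 0.2 4 0 0 0"

```text
time_s: 64.48
tcp_pos: [0.5109, -0.3697, 0.1538]
tcp_rot: [[-0.089, 0.996, -0.006], [0.996, 0.089, 0.003], [0.004, -0.005, -1.0]]
ft_force: [-0.6, -0.3, -0.1]
grip_width: 0.0855
```

Run:
```python
from h import *
c=shot('wrist','r')
red,org,drk=carv(c)
for ce,a,mm in blobs(org[:240],100):
    M=np.zeros(org.shape,bool);M[:240]=mm; print(ce,a,axis(c,M,.05))
mv((.512,-.37,.027,95.6))
```

```text
[250.6076555  191.70813397] 209 (array([ 0.5108, -0.3693]), array([0.027, 0.006]), 8.9)
(0.512, -0.37, 0.027, 95.6) -> -0.14 0.03 12.86 -0.004 -0.003 -0.007  |d|cm 12.9
```

Emit:
apply_moves:
  targets: "1 0 0 4 0 0 0;1 0 0 7.5 0 0 0;1 0 0 10 0 0 0;1 0 0 12 0 0 0;1 0 0 12.7 0 0 0;1 0 0 12.7 0 0 0;0.3 0 0 12.7 0 0 0;0.3 0 0 12.7 0 0 0;0 0 0 12.7 0 0 0;0 0 0 12.7 0 0 0;0 0 0 12.7 0 0 0;0 0 0 12.7 0 0 0"

```text
time_s: 65.53
tcp_pos: [0.5147, -0.3705, 0.0322]
tcp_rot: [[-0.091, 0.996, 0.002], [0.996, 0.091, -0.002], [-0.002, 0.002, -1.0]]
ft_force: [-1.0, -0.2, 5.4]
grip_width: 0.0266
```

Emit:
apply_moves:
  targets: "0 0 0 0 0 0 0;0 0 0 0 0 0 0;0 0 0 0 0 0 0"

```text
time_s: 65.78
tcp_pos: [0.5146, -0.3705, 0.0322]
tcp_rot: [[-0.091, 0.996, 0.002], [0.996, 0.091, -0.002], [-0.002, 0.002, -1.0]]
ft_force: [-0.5, 0.0, 5.5]
grip_width: 0.0267
```

Run:
```python
from h import *
s=readout.read_state();print(s['tcp_pos'],s['grip_width'],s['ft_force'],s['time_s'])
mv((.485,.15,.19,90))
```

```text
[ 0.51463728 -0.3705211   0.03215771] 0.026730008226075262 [-0.54651384  0.02509535  5.51905283] 65.7833
(0.485, 0.15, 0.19, 90) -> 52.08 1.82 -15.88 0.002 0.002 0.091  |d|cm 54.5
```

Emit:
apply_moves:
  targets: "0 0 0 -1 0 0 0;0 0 0 -3 0 0 0;0 0 0 -7 0 0 0;0 0 0 -11 0 0 0;0 1 0 -15 0 0 0;0 4 0.1 -16 0 0 0.01;0 8 0.2 -16 0 0 0.02;0 12 0.4 -16 0 0 0.03;0 16 0.6 -16 0 0 0.04;0 20 0.8 -16 0 0 0.06;0 24 0.9 -16 0 0 0.08;0 28 1 -16 0 0 0.09"

```text
time_s: 66.78
tcp_pos: [0.4976, -0.0884, 0.1913]
tcp_rot: [[0.0, 1.0, 0.001], [1.0, -0.0, -0.001], [-0.001, 0.001, -1.0]]
ft_force: [0.5, 0.7, -1.5]
grip_width: 0.0264
```

Run:
```python
from h import *
c=shot('scene'); s=readout.read_state();print(s['grip_width'])
red,org,drk=carv(c)
for ce,a,mm in blobs(drk,100):
    x=ray(c,*ce,.04)
    if .3<x[0]<.65 and 0.1<x[1]<.5: print('drk',np.round(ce),a,axis(c,mm,.04))
mv((.485,.152,.19,90),(.485,.152,.0282,90))
```

```text
0.02671182240945318
drk [314. 245.] 217 (array([0.4902, 0.2545]), array([0.03, 0.11]), -0.3)
(0.485, 0.152, 0.19, 90) -> 22.95 -0.94 0.27 -0.001 -0.007 0.012  |d|cm 23.0
(0.485, 0.152, 0.0282, 90) -> 22.84 -0.92 16.45 -0.001 -0.007 0.012  |d|cm 28.2
```

Emit:
apply_moves:
  targets: "0 4 -0.2 0 0 0 0;0 8 -0.3 0 0 0 0;0 12 -0.5 0 0 0 0;0 16 -0.7 0 0 0 0;0 20 -0.8 0 0 0 0;0 23 -0.9 1 0 0 0;0 23.8 -0.9 4 0 0 0;0 23.8 -0.9 7 0 0 0;0 23.8 -0.9 10 0 0 0;0 23.8 -0.9 12.5 0 0 0;0 23.8 -0.9 14 0 0 0;0 23.8 -0.9 15 0 0 0"

```text
time_s: 67.83
tcp_pos: [0.4881, 0.1473, 0.039]
tcp_rot: [[-0.001, 1.0, -0.002], [1.0, 0.001, -0.002], [-0.002, -0.002, -1.0]]
ft_force: [-0.4, -0.2, -0.8]
grip_width: 0.027
```

Emit:
apply_moves:
  targets: "0 0 0 0.5 0 0 0;0 0 0 0.9 0 0 0;0 0 0 1.2 0 0 0;0 0 0 1.3 0 0 0;0 0 0 1.3 0 0 0"

```text
time_s: 68.25
tcp_pos: [0.4896, 0.1479, 0.0283]
tcp_rot: [[-0.001, 1.0, 0.002], [1.0, 0.001, -0.0], [-0.0, 0.002, -1.0]]
ft_force: [-0.0, 0.5, -1.3]
grip_width: 0.0265
```

Run:
```python
from h import *
s=readout.read_state();print(s['tcp_pos'],s['grip_width'],s['ft_force'],s['time_s'])
```

```text
[0.48963639 0.14786932 0.02825395] 0.026463097395395128 [-0.03592713  0.54980749 -1.34325214] 68.25
```

Almost touching the mat. I lower slightly more, release, rise and take the final picture.

Emit:
apply_moves:
  targets: "0 0 0 0.1 0 0 0;0 0 0 0.1 0 0 0;0.75 0 0 0.1 0 0 0;0.75 0 0 0.1 0 0 0;0.75 0 0 0.1 0 0 0;0.75 0 0 -3 0 0 0;0.75 0 0 -7 0 0 0;0.75 0 0 -11 0 0 0;1 0 0 -15 0 0 0;1 3 0 -19 0 0 0;1 6.5 -1 -23 0 0 0;1 9 -1 -27 0 0 0"

```text
time_s: 69.25
tcp_pos: [0.4788, 0.2241, 0.278]
tcp_rot: [[-0.001, 1.0, -0.0], [1.0, 0.001, -0.0], [-0.0, -0.0, -1.0]]
ft_force: [0.8, 1.5, -1.4]
grip_width: 0.0857
```

Emit:
apply_moves:
  targets: "1 0 0 -3 0 0 0;1 0 0 -3 0 0 0;1 0 0 -3 0 0 0"

```text
time_s: 69.5
tcp_pos: [0.4807, 0.2238, 0.3078]
tcp_rot: [[-0.002, 1.0, 0.004], [1.0, 0.002, 0.001], [0.001, 0.004, -1.0]]
ft_force: [-0.5, -0.2, -0.7]
grip_width: 0.0855
```

Run:
```python
from h import *
c=shot('wrist'); d=shot('scene')
im=np.hstack([cv2.resize(c['image'],(400,300)),cv2.resize(d['image'][80:330,100:400],(400,300),interpolation=2)])
cv2.imwrite('pics/s.png',im[:,:,::-1])
for n,q in(('scene',d),('side',shot('side'))):
    red,org,drk=carv(q)
    for ce,a,mm in blobs(red,20):
        x=ray(q,*ce,.076)
        if abs(x[1])<.1 and x[0]>.4: print(n,ce,a,'expect in/out',proj(q,(.539,.002,.076)),proj(q,(.539,.002,.094)))
s=readout.read_state();print(s['tcp_pos'],s['ft_force'],s['time_s'])
```

```text
scene [248.76923077 208.67692308] 65 expect in/out [249.6805317  208.61690056] [249.59294422 206.07556363]
side [261.7826087  197.30434783] 92 expect in/out [261.57727736 197.76245233] [261.57740575 193.36775294]
[0.47929601 0.22222025 0.30484673] [-0.24466167  0.43375337 -0.27786345] 69.65
```

View pics/s.png

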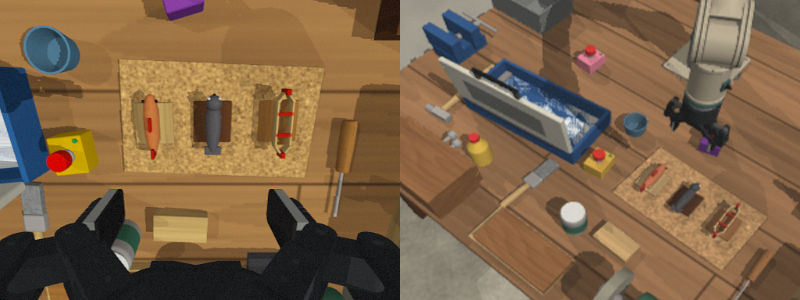

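The salmon (150,125), seal (212,123) and canoe (284,123) stand upright within the mat. The chest is empty with its lid open, the knob is in, and the bystanders are where they were. I hand in.

```bash
python3 -c "
from h import *
print(workorder.finish_job())"
```

```text
the job is handed in; nothing more can be done
None
```

The whole job is done and handed in at about 70 s of robot time; no verdict was reported.

- **Lid:** It started ajar at about 0.22 rad. I lifted it to its stop (1.66 rad), shut it after loading and opened it again after curing. I slowed down near each end, and a force rise confirmed both stops and the shut position.
- **Curing:** All three carvings stood on the chest floor, none on another. With the lid shut I pulled the knob out its full travel (18.4 mm, to the stop) for about 4 s. I then pushed it home; all three cameras showed it in just afterwards, and the scene and side cameras again at the end.
- **Return:** The seal was knocked about 3 cm inside the chest but stayed upright. I found it again and put all three back on the mat.

The last pictures show the carvings upright within the mat, the chest empty with its lid open, and the tools and pots apparently undisturbed.

Three small irregularities:
- I released the salmon about 3–4 mm above the chest floor when loading.
- The grip slid about 7 mm along the handle on the second opening, with forces of about 24 N at most.
- Pressing down to confirm contact read 37 N at the wrist on the knob and 28 N on the shut lid.

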